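# Set the clamp of a sliding-block jig to running clearance

### The arm

A 7-joint arm with a two-finger parallel gripper is mounted at the origin on a cart in front of the work surface, level with it; the furniture and walls round the work are solid. World frame = base frame: x ahead of the robot, y to its left, z up, the work surface at z = 0. Lengths are in m, angles in rad, forces in N, time in s.
With the tool pointing down it reaches from about 0.4 to 0.85 m from the base axis. Payload 4.5 kg.
Tool frame: the origin (TCP) lies on the centre line of the jaws, within the pads' length; the fingertips stand 25 mm ahead of it and the grasp point (between the pads) lies 6 mm ahead of it; z points along the fingers, y is the direction in which the jaws open and shut (so a half turn about z gives the same grasp; the last joint's range is limited). The gripper opens to 88 mm and grips with 3 to 60 N. Pads are 18 mm wide; open, the fingers measure 123 mm over their backs; the gripper's body (75 mm by 187 mm) begins 45 mm behind the grasp point.
Start: joints at [-1.228, 0.689, -0.195, 1.565, 0.157, 0.902, -0.215], TCP at [0.19, 0.595, 0.242] pointing down, gripper open.
Joint ranges: [-3.01, 3.01], [-0.46, 2.08], [-1.47, 1.51], [0.13, 2.56], [-1, 4.14], [0.04, 2.09], [-2.66, 2.66]. Speed limits (rad/s): [2.57, 2.57, 3.14, 3.14, 3.14, 3.14, 3.14].

### API

Orientations are given as a unit quaternion [x, y, z, w].
In Python, from plant import r, eyes gives the robot as it stands.
- The arm moves only by the tool servo_tool, never from a script. Its argument "deltas" is a list of rows, each an object of numbers: "dx", "dy", "dz": the shift along the tool's x, y, z in units of 60 mm (1.0 is 60 mm); "ax", "ay", "az": the turn, a rotation vector about the tool's x, y, z in units of 6 degrees (1.0 is 6 degrees); "hand": the finger opening in mm, from 0 to 88.1. A call has 1 to 10 rows; each row is the pose to reach, as a shift and turn from the pose commanded when the call began, along the tool's axes at that moment; what a row does not reach only later rows make up. A row lasts 1/8 s, in which the tool goes at most 62.5 mm and 10.7 degrees, less where a joint would pass 70% of its speed; a pose out of reach is approached as far as the arm can. A call with a gripper value outside its range is refused whole. The fingers move at their own pace and stop on an object; "newtons" is the grip in N (left out, the last holds). Time passes only in rows, so rows that repeat a pose let the fingers close. It gives the time, the measured TCP pose, the force and the opening at its end, in the units of the state.
- r.get_state(): the state, without advancing time (a new reading comes with each control period).
- eyes.snapshot(name): name is "scene" or "top" or "wrist"; returns (picture, depth): 480x640x3 uint8, red, green, blue; 480x640 float32, m along the optical axis (not along the pixel's ray), 0 where there is no reading.
- eyes.camera_model(name): a dict with "fx", "fy", "cx", "cy" (pixels), "k1" (the pictures are not rectified: a ray, as slopes to the right and down, at radius r is drawn at 1 + k1 r^2 times it, then the intrinsics apply), "pose" (4x4, takes a point from camera to world coordinates). Camera axes: x right, y up, looking along -z (the intrinsics and any distortion apply to the point x, -y, -z); pixel columns grow to the right and rows downward; lengths in m; the calibration is good to about 2 mm. A picture is of the moment at which its call begins: read the wrist's pose just before it. camera_model takes no time and is no camera call; for the wrist camera it gives the pose at the moment of the call.
- r.finish_job(): hands the job in, once; it reports no verdict.
The state is a dict: "clock": time; "q": joint angles; "qd": joint speeds; "joint_torque": joint torques, N m; "tool_pos": TCP position; "eef_rot": TCP orientation; "contact_force": force on the tool from outside, world axes, zero at the start; "moment": the same for the moment, N m; "opening": opening from 0.0 (shut) to 1.0 (fully open).
Only numpy, scipy, OpenCV 4.12 (cv2) and the standard library are available. Lean on these libraries where they do the work, as an engineer would, in place of code of your own. Each camera call takes 0.05 s, during which the arm holds its last target.

### The job

Push the wooden block along the jig's channel, away from the robot, until it is fully home against the end stop. Then turn the thumbscrew on the bridge clockwise (seen from above) until its foot seats on the block and the screw stops, and back it off a quarter turn so that the block can just slide; finish while still gripping the thumbscrew's wings, holding it still there, with the block still home and the masking tape, pliers and eraser left where they lie.

Things in the scene. Friction and masses are not known exactly. Their poses are not given: they have to be found in the camera images.
- jig: Clamp jig fixed to the table: plywood base 185x124x8 mm. Origin: its underside, mid-channel. +x runs along the channel away from the robot to the end stop. Base from x -97.5 to +87.5 mm. Two aluminium guides (top z 20 mm) form a channel 66 mm wide (y -33 to +33) from x -32 to +84 mm, flared wider from -32 to -52; nearer the robot the base is open.
- stop_face (a point): Middle of the end stop's face that the block meets: jig x +80 mm, y 0, z 16 mm (the stop is 66 mm wide, its top at z 24 mm).
- bridge_top (a point): Middle of the top of the dark steel bridge over the channel, at jig x +50 mm, z 62 mm. Bridge 26 mm wide in jig x, 123 mm long in y, underside z 48 mm, posts 14 mm thick at y +-54.5 mm, bolt heads there to z 65 mm. A brass bush 25 mm across with four quarter-turn marks stands on it to z 67 mm.
- wood_block: Loose wooden block 110x62x19 mm, about 0.12 kg, lying flat in the channel on the base (underside at jig z 8 mm, top 27 mm). Origin: centre of its underside. Its own y axis is its 110 mm length and lies along the channel. It starts 30 to 50 mm short of home; fully home, its origin is at jig x +25 mm, its near end face at x -30 mm.
- thumbscrew (a joint): Angle of the thumbscrew from its seat, rad: 0 = seated (hard stop), grows counter-clockwise seen from above (backing off), to 4.2; it starts at 1.9 to 2.8. A quarter turn is 1.57. It needs about 0.04 N m and stays where it is left. The head neither rises nor sinks as it turns; the foot moves 1.27 mm per rad.
- wing_head (a point): Black wing head of the thumbscrew: an upright bar 46 mm long (its x axis), 10 mm thick (y), 26 mm high; white line on top of its -x wing. This point: centre of the bar, on the vertical screw axis, at jig x +50 mm, y 0, z 95 mm (bar spans z 82 to 108 mm; 18 mm collar and 12 mm stem below). Seated, its x axis equals the jig's; it turns with the screw.
- foot: Brass foot 18 mm across under the bridge, on the screw's axis, not turning. Origin: centre of its underside. Seated, it presses lightly on the top of the block that is home; it rises 1.27 mm per rad of backing off.
- masking_tape: Roll of beige masking tape lying flat, 104 mm across, 25 mm high, loose, beyond the jig; origin: centre of its underside. Leave it alone.
- pliers: Small cutting pliers with cream grips, 142x57x16 mm, lying loose on the robot's right; origin: centre of the underside. Leave them alone.
- eraser: Eraser in a red sleeve, 21x45x13 mm, loose, near the robot on its left; origin: centre of its underside. Leave it alone.
Not all that is in view belongs to the job. Leave any purple look-alike of the wood_block alone.

How it is judged:
On the way, in this order (a step that is already met when the one before it is completed fails the run):
1. the block is home against the end stop (within 4 mm) while the screw is still backed off (more than 1.2 rad) (x of wood_block in the frame of jig above 0.021 m and z of wood_block in the frame of jig below 0.012 m and value of joint thumbscrew above 1.2 rad), for 0.2 s.
2. the thumbscrew is seated (within 0.08 rad of its stop), its foot pressing on the block, which is still home (x of wood_block in the frame of jig above 0.021 m and z of wood_block in the frame of jig below 0.012 m and value of joint thumbscrew below 0.08 rad and contact force between foot and wood_block above 0.5 N), for 0.1 s.
At the end, for the whole second after the job is handed in: The screw stands a quarter turn back from its seat (1.32 to 1.82 rad) and still, the fingers still grip its wing head (more than 2 N), the block lies flat and home within 4 mm of the end stop, and the foot no longer presses on it (x of wood_block in the frame of jig above 0.021 m and z of wood_block in the frame of jig below 0.012 m and value of joint thumbscrew between 1.32 and 1.82 rad and velocity of joint thumbscrew between -0.1 and 0.1 rad/s and contact force between foot and wood_block below 0.3 N and contact force between the fingers and thumbscrew above 2 N); the arm keeps its last pose, push and grip.
It fails at once if the masking tape moved by more than 20 mm (distance of masking_tape from where it was at the start of the episode above 0.02 m).
It fails at once if the pliers moved by more than 20 mm (distance of pliers from where it was at the start of the episode above 0.02 m).
It fails at once if the eraser moved by more than 20 mm (distance of eraser from where it was at the start of the episode above 0.02 m).
It also fails if it takes over 66 s, if anything falls off the work surface, if the arm or the gripper's body presses on something with over 40 N, if the wrist force passes 120 N, or if a joint passes its speed limit or range.

## Working session

There is one attempt and no reset: what is moved stays moved. The work goes in short steps, Python scripts to look and compute and a tool call to move; the robot and the scene stay as the last step left them, time stands still between calls to the robot, and variables do not carry over. Pictures are saved under pics/ and viewed, and the job is handed in when it is done.

Besides the shell and the picture viewer there is one more tool, called after ">>>" as name(argument=value, ...), one argument or row to a line, values as JSON. servo_tool: Moves the arm, as the interface text tells. Its arguments: {"type":"object","properties":{"deltas":{"type":"array","items":{"type":"object","properties":{"dx":{"type":"number"},"dy":{"type":"number"},"dz":{"type":"number"},"ax":{"type":"number"},"ay":{"type":"number"},"az":{"type":"number"},"hand":{"type":"number"}}}},"newtons":{"type":"number"}},"required":["deltas"]}

```bash
ls; mkdir -p pics
python3 - <<'E'
from plant import r, eyes
import cv2, numpy as np
print(r.get_state())
for n in ("scene","top"):
    m=eyes.camera_model(n); print(n,m)
    p,d=eyes.snapshot(n); cv2.imwrite(f"pics/{n}0.png",p[:,:,::-1]); np.savez(f"pics/{n}0.npz",p=p,d=d)
E
```

```text
pics
{'clock': 0.0, 'q': array([-1.22819353,  0.68999457, -0.19452042,  1.56629388,  0.15733338,
        0.90245375, -0.21513256]), 'qd': array([ 1.41677275e-03,  7.24306693e-04, -1.57771791e-04, -5.32266602e-05,
       -9.35213371e-04,  2.31895569e-03, -2.25977707e-05]), 'joint_torque': array([ 2.84855460e-04, -5.27555251e+01, -1.26682207e+00, -1.53427684e+01,
       -5.26627398e-02,  6.42280225e-03,  1.57925165e-04]), 'tool_pos': array([0.18981779, 0.59486173, 0.24101693]), 'eef_rot': array([ 1.53753341e-01,  9.88108871e-01, -8.74804241e-04, -6.54666650e-05]), 'contact_force': array([ 0.89509566, -0.34978023, -0.50083385]), 'moment': array([ 0.0313945 ,  0.00645957, -0.05799635]), 'opening': 0.9997773874117734}
scene {'fx': 621.5408318549438, 'fy': 621.5408318549438, 'cx': 329.40529866797624, 'cy': 228.5267676802234, 'k1': 0.06851622908594886, 'pose': array([[ 0.57417397,  0.60101633, -0.55597087, -0.22520326],
       [-0.81872941,  0.42358728, -0.38762865, -0.60133554],
       [ 0.00253104,  0.67775599,  0.73528254,  1.15884314],
       [ 0.        ,  0.        ,  0.        ,  1.        ]])}
top {'fx': 542.660656073363, 'fy': 542.660656073363, 'cx': 317.749104144186, 'cy': 235.89215145677792, 'k1': 0.01554638550334749, 'pose': array([[ 0.00878149,  0.99407602, -0.1083317 ,  0.46706952],
       [-0.99987538,  0.00730772, -0.0139938 , -0.03016106],
       [-0.01311925,  0.10844109,  0.99401631,  1.26826682],
       [ 0.        ,  0.        ,  0.        ,  1.        ]])}
```

View pics/scene0.png

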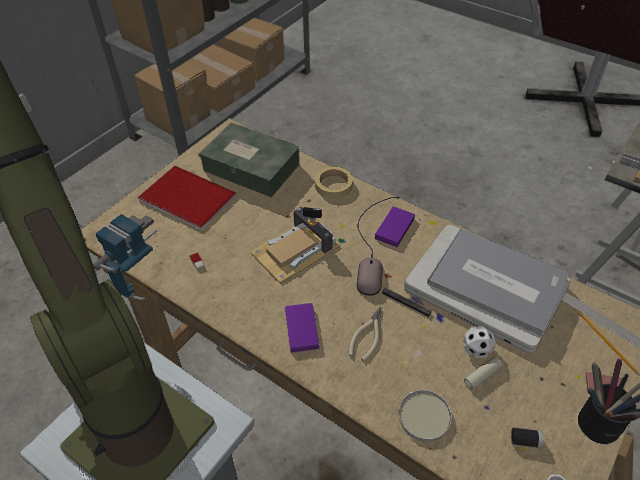

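View pics/top0.png

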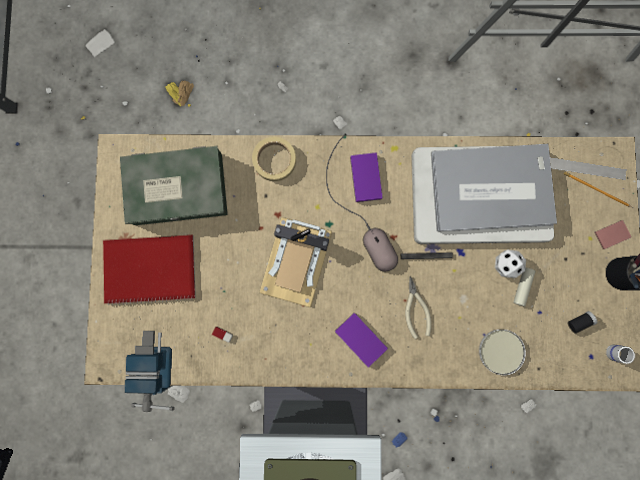

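The scene view shows the jig at about (300,240). The top view shows it at (297,262), with the tan block at (293,267) between white-edged guides and the bridge and dark wing head at (301,235). The wood_block candidates are the tan block (293,267) and the purple ones at (366,177) and (361,340). The tan one in the channel fits the description. I'll enlarge it to confirm.

Run:
```python
import cv2,numpy as np
p=np.load("pics/top0.npz")["p"][:,:,::-1]
cv2.imwrite("pics/topc.png",cv2.resize(p[205:315,240:350],(770,770),interpolation=cv2.INTER_CUBIC)[:, :][:600*770//600])
c=cv2.resize(p[210:310,245:345],(600,600),interpolation=cv2.INTER_CUBIC)
s=np.load("pics/scene0.npz")["p"][:,:,::-1]
cv2.imwrite("pics/topc.png",c)
cv2.imwrite("pics/scenec.png",cv2.resize(s[195:295,240:350],(660,600),interpolation=cv2.INTER_CUBIC))
```

```text
(no output)
```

View pics/topc.png

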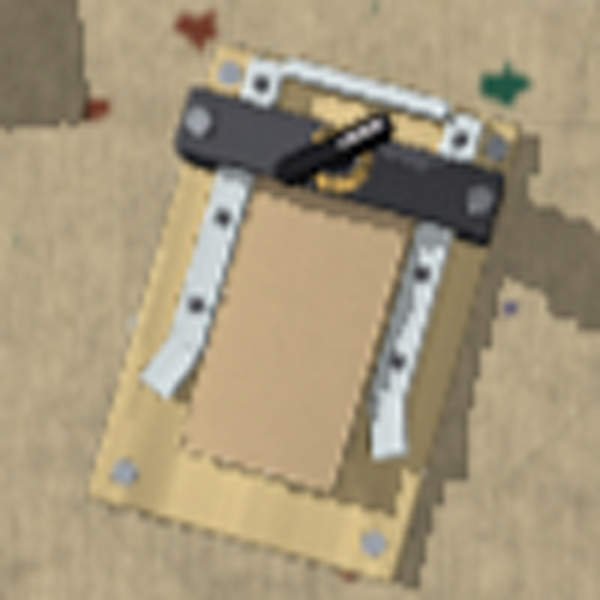

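View pics/scenec.png

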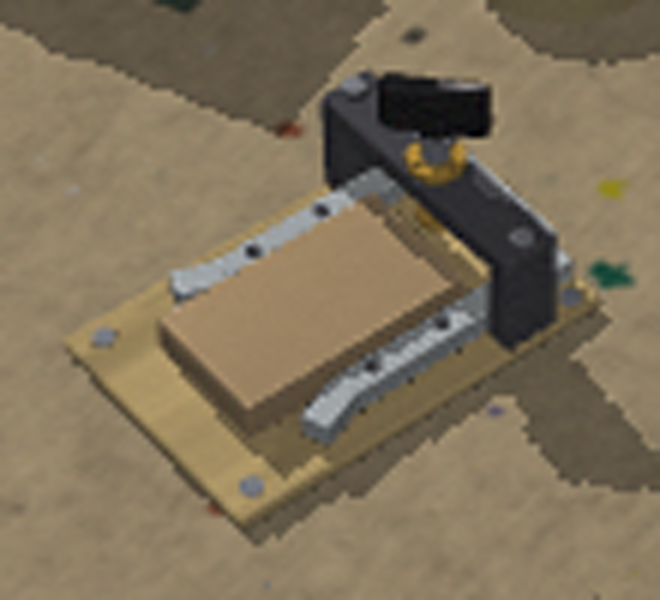

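```bash
cat > h.py <<'E'
import numpy as np, cv2
def ray(m,u,v):
    K=np.array([[m['fx'],0,m['cx']],[0,m['fy'],m['cy']],[0,0,1.]])
    # distorted = x(1+k1 r^2)
    p=cv2.undistortPoints(np.array([[[u,v]]],float),K,np.array([m['k1'],0,0,0.]),None,None)[0,0]
    T=m['pose']; d=T[:3,:3]@np.array([p[0],-p[1],-1.]); return T[:3,3],d
def plane(m,u,v,z):
    o,d=ray(m,u,v); return o+d*(z-o[2])/d[2]
def proj(m,P):
    T=m['pose']; c=T[:3,:3].T@(np.array(P)-T[:3,3]); x,y=c[0]/-c[2],-c[1]/-c[2]; f=1+m['k1']*(x*x+y*y)
    return np.array([m['fx']*x*f+m['cx'],m['fy']*y*f+m['cy']])
E
python3 - <<'E'
from h import *
from plant import eyes
t=eyes.camera_model("top"); s=eyes.camera_model("scene")
def T(x,y): return 245+x/6-.42,210+y/6-.42
def S(x,y): return 240+x/6-.42,195+y/6-.42
a=plane(t,*T(198,122),.065); b=plane(t,*T(480,200),.065)
print(a,b,np.linalg.norm(a-b),(a+b)/2, np.degrees(np.arctan2(*(a-b)[:2][::-1]))-90)
a=plane(s,*S(355,86),.065); b=plane(s,*S(522,237),.065)
print(a,b,np.linalg.norm(a-b),(a+b)/2, np.degrees(np.arctan2(*(a-b)[:2][::-1]))-90)
for nm,f,m,L in (("top",T,t,[(95,495),(405,580),(520,125),(220,45)]),("scene",S,s,[(65,345),(255,520)])):
    c=[plane(m,*f(*q),.008) for q in L]; print(nm,np.round(c,4),[round(np.linalg.norm(c[i]-c[i-1]),4) for i in range(len(c))])
w=plane(t,*T(385,125),.108);v=plane(t,*T(285,170),.108);print("wing",w,v,np.linalg.norm(w-v),np.degrees(np.arctan2(*(w-v)[:2][::-1])))
for q in [(185,447),(335,492),(405,235)]: print("block top",plane(t,*T(*q),.027))
E
```

```text
[0.61098967 0.07669488 0.065     ] [ 0.58258846 -0.02857404  0.065     ] 0.10903290537131304 [0.59678906 0.02406042 0.065     ] -15.098718782484084
[0.61218041 0.07481374 0.065     ] [ 0.58334426 -0.02949178  0.065     ] 0.10821813666410449 [0.59776233 0.02266098 0.065     ] -15.45391174797841
top [[ 0.4727  0.119   0.008 ]
 [ 0.4413 -0.0008  0.008 ]
 [ 0.6175 -0.0439  0.008 ]
 [ 0.6482  0.0737  0.008 ]] [np.float64(0.1812), np.float64(0.1239), np.float64(0.1814), np.float64(0.1215)]
scene [[ 4.707e-01  1.175e-01  8.000e-03]
 [ 4.444e-01 -4.000e-04  8.000e-03]] [np.float64(0.1209), np.float64(0.1209)]
wing [0.60524718 0.00566818 0.108     ] [0.58873991 0.04136192 0.108     ] 0.039325990045896424 -65.18089174447923
block top [0.49107817 0.08291195 0.027     ]
block top [0.47455306 0.02565595 0.027     ]
block top [5.72570370e-01 6.70912321e-05 2.70000000e-02]
```

```bash
cat >> h.py <<'E'
from scipy.spatial.transform import Rotation as R
JO=np.array([0.5487,0.0365]); YAW=-15.2
def jig(x,y):
    c,s=np.cos(np.radians(YAW)),np.sin(np.radians(YAW)); return JO+np.array([c*x-s*y,s*x+c*y])
def tojig(p):
    c,s=np.cos(np.radians(YAW)),np.sin(np.radians(YAW)); d=np.array(p[:2])-JO; return np.array([c*d[0]+s*d[1],-s*d[0]+c*d[1]])
def target(x,y,z,xyaw):
    a=np.radians(xyaw); X=[np.cos(a),np.sin(a),0]; Z=[0,0,-1]; Y=np.cross(Z,X); return np.array([x,y,z]),R.from_matrix(np.array([X,Y,Z]).T)
def deltas(st,x,y,z,xyaw):
    p,q=target(x,y,z,xyaw); r0=R.from_quat(st['eef_rot']); 
    return np.round(r0.inv().apply(p-st['tool_pos'])/.06,3),np.round(np.degrees((r0.inv()*q).as_rotvec())/6,3)
def show(st):
    X=R.from_quat(st['eef_rot']).as_matrix(); 
    print('t',round(st['clock'],2),'pos',np.round(st['tool_pos'],4),'jig',np.round(tojig(st['tool_pos']),4),'xyaw',round(np.degrees(np.arctan2(X[1,0],X[0,0])),2),'F',np.round(st['contact_force'],1),'M',np.round(st['moment'],2),'open',round(st['opening'],3),'q',np.round(st['q'],2))
E
python3 - <<'E'
from h import *
from plant import r
st=r.get_state(); show(st)
print(deltas(st,*jig(-.1,0),.2,165-.2))
E
```

```text
t 0.1 pos [0.1898 0.5949 0.2411] jig [-0.4928  0.4448] xyaw 162.31 F [-0.5  0.1 -0.5] M [0.05 0.06 0.06] open 0.997 q [-1.23  0.69 -0.19  1.57  0.16  0.9  -0.22]
(array([-6.861, -7.12 ,  0.697]), array([-0.016,  0.001, -0.415]))
```

>>> servo_tool(
  deltas=[
    {"dx": -0.7,"dy": -0.7,"dz": 0,"az": 0,"hand": 0},
    {"dx": -1.4,"dy": -1.4,"dz": 0,"hand": 0},
    {"dx": -2.1,"dy": -2.1,"dz": 0,"hand": 0},
    {"dx": -2.8,"dy": -2.9,"hand": 0},
    {"dx": -3.5,"dy": -3.6,"hand": 0},
    {"dx": -4.2,"dy": -4.3,"hand": 0},
    {"dx": -4.9,"dy": -5.0,"hand": 0},
    {"dx": -5.5,"dy": -5.7,"dz": 0.1,"hand": 0},
    {"dx": -6.2,"dy": -6.4,"dz": 0.2,"az": -0.2,"hand": 0},
    {"dx": -6.86,"dy": -7.12,"dz": 0.4,"az": -0.42,"hand": 0},
  ],
  newtons=20,
)

```text
schema error: expected keys dx, dy, dz, ax, ay, az, hand
```

Run:
```python
from h import *
from plant import r,eyes
st=r.get_state(); show(st)
m=eyes.camera_model("wrist"); 
p,d=eyes.snapshot("wrist"); cv2.imwrite("pics/w1.png",p[:,:,::-1]); np.savez("pics/w1.npz",p=p,d=d,**m)
print(m)
for x in ((jig(-.0,0)),(jig(.05,0))): print(proj(m,[*x,.1]))
print(deltas(r.get_state(),*jig(-.1,0),.2,164.8))
```

```text
t 0.1 pos [0.1898 0.5949 0.2411] jig [-0.4928  0.4448] xyaw 162.31 F [-0.5  0.1 -0.5] M [0.05 0.06 0.06] open 0.997 q [-1.23  0.69 -0.19  1.57  0.16  0.9  -0.22]
{'fx': 391.7358361788098, 'fy': 391.7358361788098, 'cx': 318.3978746116809, 'cy': 238.9990482563274, 'k1': 0.003071657191406739, 'pose': array([[ 0.30310936, -0.90223189, -0.30676103,  0.11022375],
       [ 0.95295357,  0.28628112,  0.09961236,  0.61959563],
       [-0.00205356, -0.32252246,  0.94655958,  0.38379704],
       [ 0.        ,  0.        ,  0.        ,  1.        ]])}
[-42.24442895 641.35576416]
[-28.39130483 666.90461263]
(array([-6.862, -7.122,  0.697]), array([-0.013,  0.   , -0.415]))
```

View pics/w1.png

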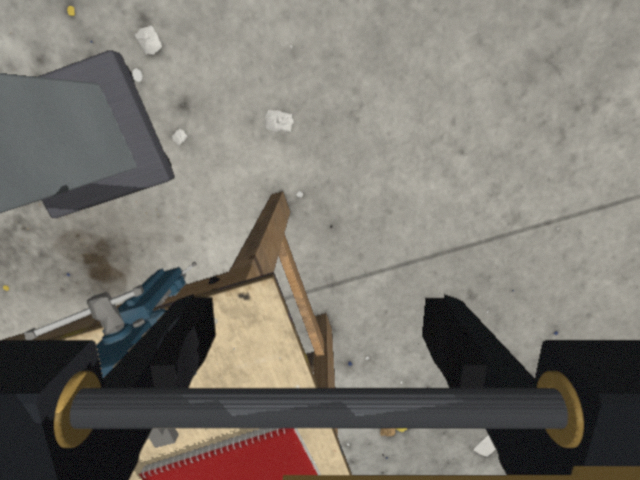

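The wrist picture shows floor, the table corner and the vice at (140,310), so the arm has not moved yet. The move was refused because every row needs all its keys. I'll send it again.

>>> servo_tool(
  deltas=[
    {"dx": -0.7,"dy": -0.7,"dz": 0,"ax": 0,"ay": 0,"az": 0,"hand": 0},
    {"dx": -1.4,"dy": -1.4,"dz": 0,"ax": 0,"ay": 0,"az": 0,"hand": 0},
    {"dx": -2.1,"dy": -2.1,"dz": 0,"ax": 0,"ay": 0,"az": 0,"hand": 0},
    {"dx": -2.8,"dy": -2.9,"dz": 0,"ax": 0,"ay": 0,"az": 0,"hand": 0},
    {"dx": -3.5,"dy": -3.6,"dz": 0,"ax": 0,"ay": 0,"az": 0,"hand": 0},
    {"dx": -4.2,"dy": -4.3,"dz": 0,"ax": 0,"ay": 0,"az": 0,"hand": 0},
    {"dx": -4.9,"dy": -5.0,"dz": 0,"ax": 0,"ay": 0,"az": 0,"hand": 0},
    {"dx": -5.5,"dy": -5.7,"dz": 0.1,"ax": 0,"ay": 0,"az": 0,"hand": 0},
    {"dx": -6.2,"dy": -6.4,"dz": 0.2,"ax": 0,"ay": 0,"az": -0.2,"hand": 0},
    {"dx": -6.86,"dy": -7.12,"dz": 0.4,"ax": 0,"ay": 0,"az": -0.42,"hand": 0},
  ],
  newtons=20,
)

```text
clock: 1.4
tool_pos: [0.4535, 0.0618, 0.2179]
eef_rot: [0.132, 0.991, 0.0, 0.001]
contact_force: [1.5, 1.1, -0.8]
opening: 0.002
```

Run:
```python
from h import *
from plant import r,eyes
st=r.get_state(); show(st)
m=eyes.camera_model("wrist"); 
p,d=eyes.snapshot("wrist"); cv2.imwrite("pics/w2.png",p[:,:,::-1]); np.savez("pics/w2.npz",p=p,d=d,**m)
for x in ((jig(-.068,0)),(jig(.05,0))): print(proj(m,[*x,.1]))
print(deltas(r.get_state(),*jig(-.1,0),.2,164.8))
```

```text
t 1.4 pos [0.4535 0.0618 0.2179] jig [-0.0986 -0.0005] xyaw 164.88 F [ 1.5  1.1 -0.8] M [ 0.08 -0.07 -0.04] open 0.002 q [-0.06  0.52 -0.27  2.08  0.25  0.57  0.8 ]
[320.17681033 271.69407389]
[319.65143914 403.90159496]
(array([0.1  , 0.162, 0.269]), array([-0.058,  0.017, -0.107]))
```

View pics/w2.png

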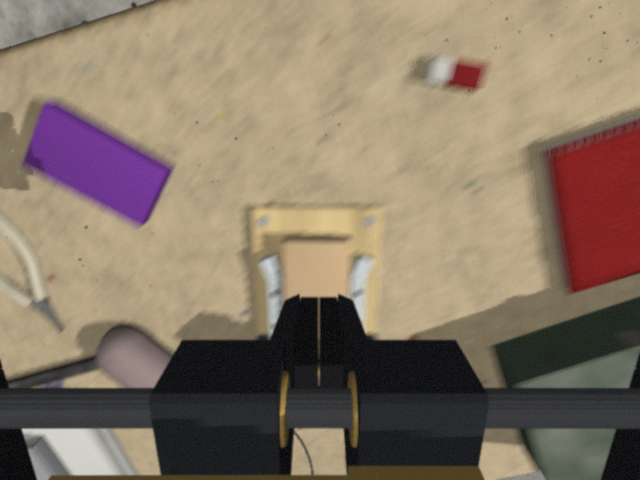

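The wrist view shows the base's near edge at row 207 (columns 250–383) and the block's near end at row 238 (columns 282–350). The red and white eraser is at (455,73).

Run:
```python
from h import *
m=dict(np.load("pics/w2.npz")); p=m['p']
for u,v,z in ((250,206.5,.008),(383,206.5,.008),(282,238,.027),(350,238,.027)): q=plane(m,u,v,z); print(q,tojig(q))
cv2.imwrite("pics/w2c.png",cv2.resize(p[190:300,235:400,::-1],None,fx=4.5,fy=4.5,interpolation=cv2.INTER_CUBIC))
```

```text
[ 0.44189321 -0.00134285  0.008     ] [-0.09314833 -0.06452256]
[0.47389302 0.1173942  0.008     ] [-0.09339956  0.05845066]
[0.47330316 0.02179204 0.027     ] [-0.06890293 -0.03396166]
[0.48921199 0.08080993 0.027     ] [-0.06902449  0.0271627 ]
```

View pics/w2c.png

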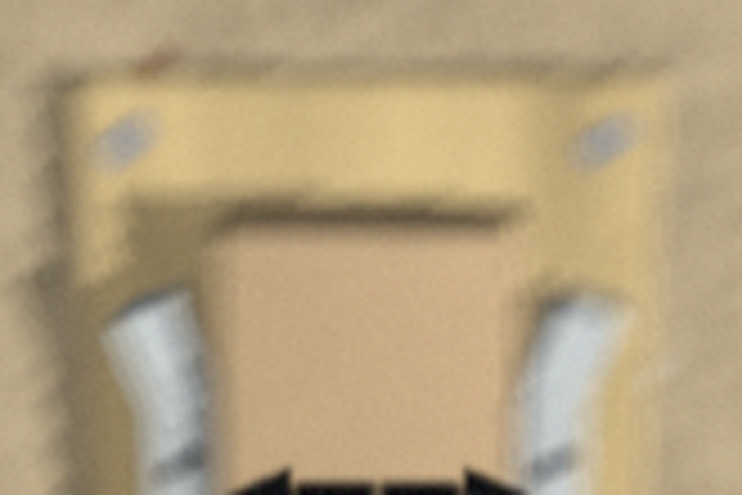

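Run:
```python
from h import *
from plant import r,eyes
for i in range(2): eyes.snapshot("wrist"); show(r.get_state())
m=eyes.camera_model("wrist"); 
p,d=eyes.snapshot("wrist"); np.savez("pics/w3.npz",p=p,d=d,**m)
st=r.get_state(); show(st)
cv2.imwrite("pics/w3c.png",cv2.resize(p[190:300,235:400,::-1],None,fx=4.5,fy=4.5,interpolation=cv2.INTER_CUBIC))
```

```text
t 1.5 pos [0.4537 0.0557 0.2166] jig [-0.0967 -0.0064] xyaw 164.11 F [-0.2  1.  -0.9] M [0.02 0.1  0.04] open 0.005 q [-0.05  0.53 -0.26  2.08  0.25  0.57  0.8 ]
t 1.55 pos [0.4527 0.0596 0.2171] jig [-0.0987 -0.0028] xyaw 164.37 F [-0.3  1.2  0.6] M [ 0.03 -0.03 -0.01] open 0.008 q [-0.06  0.52 -0.27  2.08  0.25  0.57  0.79]
t 1.6 pos [0.4522 0.0623 0.2175] jig [-0.0999 -0.0003] xyaw 164.63 F [-0.1  0.5  1. ] M [-0.01 -0.02  0.  ] open 0.003 q [-0.06  0.52 -0.27  2.08  0.25  0.57  0.79]
```

View pics/w3c.png

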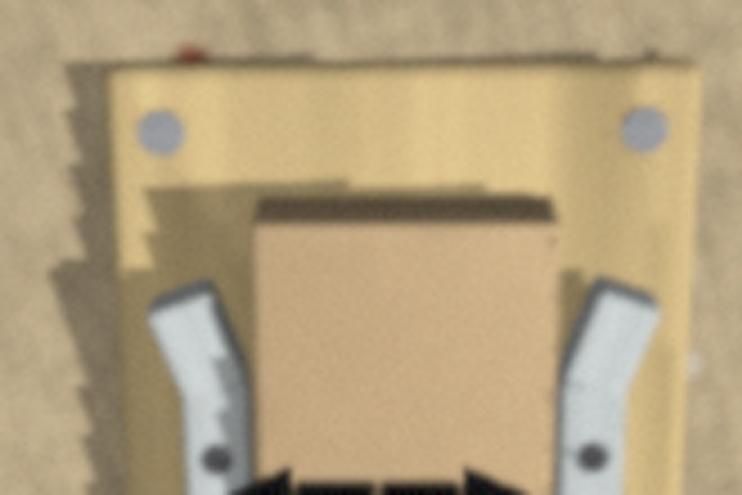

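Run:
```python
from h import *
from plant import r
m=dict(np.load("pics/w3.npz"))
f=lambda x,y:(235+x/4.5-.4,190+y/4.5-.4)
for a,z in (((108,67),.008),((700,66),.008),((256,222),.027),((555,222),.027)): q=plane(m,*f(*a),z); print(q,tojig(q))
st=r.get_state()
print(deltas(st,*jig(-.1,0),.12,164.8));print(deltas(st,*jig(-.1,0),.041,164.8))
```

```text
[0.44018718 0.00449132 0.008     ] [-0.09632433 -0.05933979]
[0.47246851 0.12123818 0.008     ] [-0.09578208  0.06178666]
[0.47455389 0.0270698  0.027     ] [-0.06907972 -0.02854061]
[0.49052769 0.08450267 0.027     ] [-0.06872302  0.03107122]
(array([1.000e-03, 6.000e-03, 1.624e+00]), array([-0.001, -0.008, -0.028]))
(array([-0.   ,  0.006,  2.941]), array([-0.001, -0.008, -0.028]))
```

Top and wrist measurements agree within about 1.5 mm, with the block's near end at jig x ≈ −69 mm. I'll descend behind it.

>>> servo_tool(
  deltas=[
    {"dx": 0,"dy": 0,"dz": 0.7,"ax": 0,"ay": 0,"az": 0,"hand": 0},
    {"dx": 0,"dy": 0,"dz": 1.4,"ax": 0,"ay": 0,"az": 0,"hand": 0},
    {"dx": 0,"dy": 0,"dz": 2.0,"ax": 0,"ay": 0,"az": 0,"hand": 0},
    {"dx": 0,"dy": 0,"dz": 2.5,"ax": 0,"ay": 0,"az": 0,"hand": 0},
    {"dx": 0,"dy": 0,"dz": 2.8,"ax": 0,"ay": 0,"az": 0,"hand": 0},
    {"dx": 0,"dy": 0,"dz": 2.92,"ax": 0,"ay": 0,"az": 0,"hand": 0},
    {"dx": 0,"dy": 0,"dz": 2.92,"ax": 0,"ay": 0,"az": 0,"hand": 0},
  ],
)

```text
clock: 2.48
tool_pos: [0.452, 0.0647, 0.0427]
eef_rot: [0.131, 0.991, 0.0, -0.0]
contact_force: [0.1, -0.0, -1.0]
opening: 0.004
```

>>> servo_tool(
  deltas=[
    {"dx": -0.1,"dy": 0,"dz": 0,"ax": 0,"ay": 0,"az": 0,"hand": 0},
    {"dx": -0.2,"dy": 0,"dz": 0,"ax": 0,"ay": 0,"az": 0,"hand": 0},
    {"dx": -0.3,"dy": 0,"dz": 0,"ax": 0,"ay": 0,"az": 0,"hand": 0},
    {"dx": -0.4,"dy": 0,"dz": 0,"ax": 0,"ay": 0,"az": 0,"hand": 0},
    {"dx": -0.5,"dy": 0,"dz": 0,"ax": 0,"ay": 0,"az": 0,"hand": 0},
    {"dx": -0.6,"dy": 0,"dz": 0,"ax": 0,"ay": 0,"az": 0,"hand": 0},
    {"dx": -0.68,"dy": 0,"dz": 0,"ax": 0,"ay": 0,"az": 0,"hand": 0},
    {"dx": -0.76,"dy": 0,"dz": 0,"ax": 0,"ay": 0,"az": 0,"hand": 0},
    {"dx": -0.84,"dy": 0,"dz": 0,"ax": 0,"ay": 0,"az": 0,"hand": 0},
  ],
)

```text
clock: 3.6
tool_pos: [0.5011, 0.0502, 0.0426]
eef_rot: [0.132, 0.991, 0.0, -0.0]
contact_force: [0.0, 0.4, -0.8]
opening: 0.008
```

Run:
```python
from h import *
from plant import r,eyes
p,d=eyes.snapshot("scene"); cv2.imwrite("pics/s2.png",cv2.resize(p[185:305,230:360,::-1],None,fx=5,fy=5,interpolation=cv2.INTER_CUBIC))
show(r.get_state())
```

```text
t 3.65 pos [0.502  0.0499 0.0426] jig [-0.0486  0.0007] xyaw 164.8 F [ 1.   0.5 -0.1] M [-0.05 -0.06 -0.01] open 0.006 q [-0.12  0.88 -0.11  2.06  0.41  0.22  0.71]
```

View pics/s2.png

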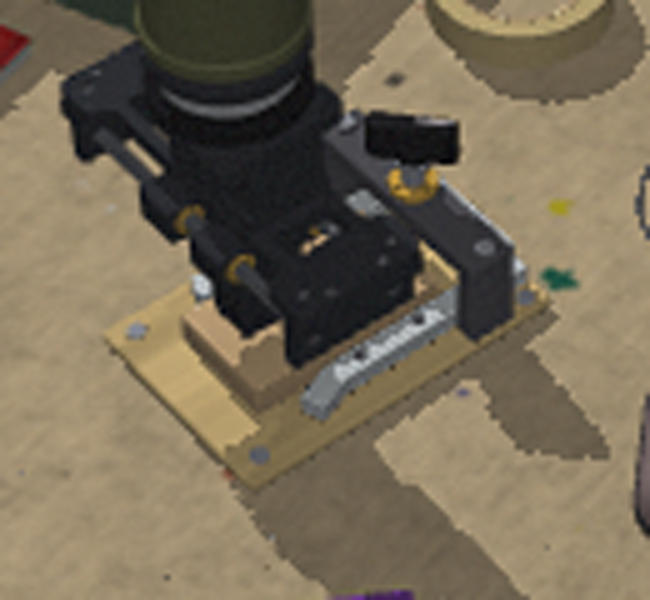

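Run:
```python
from h import *
from plant import r,eyes
m=eyes.camera_model("scene"); st=r.get_state(); t=st['tool_pos']; X=R.from_quat(st['eef_rot']).as_matrix()
for nm,P in (("tcp",t),("tip",t+X[:,2]*.025),("tipfront",t+X[:,2]*.025-X[:,0]*.009),("blk near R top",[*jig(-.069,-.031),.027]),("blk near L top",[*jig(-.069,.031),.027])):
    print(nm,np.round(P,4),(proj(m,P)-[230,185])*5)
w=eyes.camera_model("wrist"); p,d=eyes.snapshot("wrist"); cv2.imwrite("pics/w4.png",p[:,:,::-1])
print(proj(w,[*jig(-.069,0),.027]),proj(w,t+X[:,2]*.025))
```

```text
tcp [0.502  0.0499 0.0426] [247.66380845 309.43213615]
tip [0.502  0.0499 0.0176] [250.61636887 343.49203873]
tipfront [0.5107 0.0476 0.0176] [265.61877571 334.39479089]
blk near R top [0.474  0.0247 0.027 ] [254.93986852 391.25763424]
blk near L top [0.4902 0.0845 0.027 ] [177.67406578 314.53564356]
[318.91757991 258.73490265] [320.32243031 291.46688731]
```

View pics/w4.png

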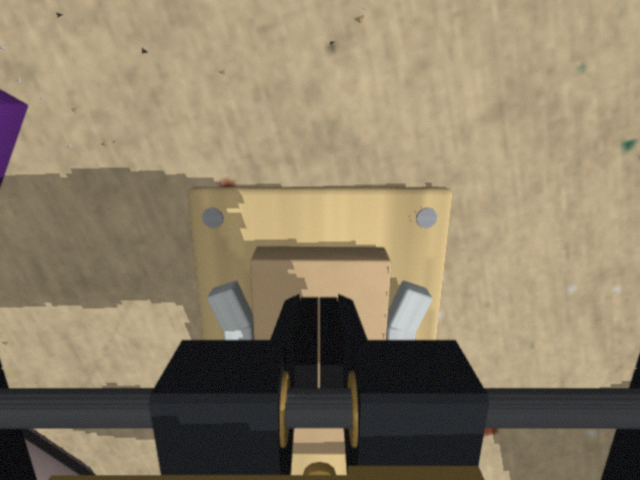

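Run:
```python
from h import *
from plant import r,eyes
w=eyes.camera_model("wrist"); p,d=eyes.snapshot("wrist")
X=R.from_quat(r.get_state()['eef_rot']).as_matrix(); t=r.get_state()['tool_pos']
def pt(m,d,u,v):
    o,dr=ray(m,u,v); return o+dr*d[v,u]
for u,v in ((319,275),(319,285),(305,294),(305,299),(305,305),(305,320),(285,330),(319,250),(200,196)):
    q=pt(w,d,u,v); print(u,v,d[v,u],np.round(q,4),'tool',np.round(X.T@(q-t),4),tojig(q))
```

```text
319 275 0.17293681 [0.4893 0.0527 0.0267] tool [ 0.0121 -0.0006  0.0159] [-6.15934477e-02  5.05099177e-05]
319 285 0.17598452 [0.4946 0.0513 0.0254] tool [ 0.0066 -0.0006  0.0172] [-5.60927103e-02  5.93841018e-05]
305 294 0.17541951 [0.4964 0.0443 0.0272] tool [ 0.003  -0.0069  0.0154] [-0.05251967 -0.00620734]
305 299 0.1607446 [0.4919 0.046  0.0411] tool [ 0.0078 -0.0064  0.0015] [-0.05726927 -0.00570794]
305 305 0.15597428 [0.492  0.0462 0.0461] tool [ 0.0077 -0.0062 -0.0035] [-0.05724153 -0.00554426]
305 320 0.14502975 [0.4921 0.0465 0.0577] tool [ 0.0078 -0.0058 -0.0151] [-0.05726851 -0.00516878]
285 330 0.13485341 [0.4884 0.0407 0.0678] tool [ 0.0098 -0.0124 -0.0252] [-0.05928609 -0.01170488]
319 250 0.18288952 [0.4826 0.0545 0.0138] tool [ 0.0191 -0.0006  0.0288] [-6.85581798e-02  5.92475076e-05]
200 196 0.18015651 [0.4446 0.0081 0.0084] tool [ 0.0435 -0.0553  0.0342] [-0.09296755 -0.05467454]
```

Run:
```python
from h import *
from plant import r,eyes
s=eyes.camera_model("scene"); p,d=eyes.snapshot("scene")
st=r.get_state();X=R.from_quat(st['eef_rot']).as_matrix(); t=st['tool_pos']
img=p[225:275,255:320,::-1]; cv2.imwrite("pics/s3.png",cv2.resize(img,None,fx=11,fy=11,interpolation=cv2.INTER_NEAREST))
for v in range(236,262,2):
    row=[]
    for u in range(270,300,3):
        o,dr=ray(s,u,v); q=X.T@(o+dr*d[v,u]-t)*1000; row.append("%d,%d,%d"%tuple(q))
    print(v,' '.join(row))
```

```text
236 31,-15,-75 29,-24,-82 23,-28,-80 18,-32,-80 21,-48,-96 19,-57,-102 15,-63,-105 8,-64,-101 4,-70,-103 0,-76,-105
238 31,-13,-66 30,-25,-77 25,-30,-77 22,-37,-80 10,-31,-66 21,-59,-99 21,-71,-109 13,-71,-103 8,-76,-104 4,-80,-105
240 -8,51,25 34,-30,-76 28,-33,-75 24,-40,-78 22,-48,-84 25,-64,-99 22,-72,-104 16,-75,-102 11,-79,-103 6,-83,-102
242 -4,45,23 10,8,-17 27,-32,-66 9,-15,-39 21,-46,-74 32,-75,-107 23,-73,-99 19,-79,-102 14,-82,-100 11,-89,-105
244 -2,43,29 9,9,-9 7,1,-15 8,-14,-30 23,-49,-72 33,-76,-103 27,-78,-100 24,-85,-104 18,-88,-101 13,-93,-103
246 7,27,14 9,10,-1 8,0,-10 9,-14,-23 1,-15,-19 33,-74,-94 32,-85,-103 27,-89,-103 22,-94,-104 15,-94,-98
248 11,22,14 6,16,12 9,-1,-5 9,-13,-15 2,-16,-13 -5,-15,-6 33,-86,-98 28,-90,-98 23,-94,-98 11,-89,-85
250 15,17,14 8,15,18 7,3,8 9,-12,-7 2,-15,-5 -13,-4,15 31,-82,-87 31,-94,-97 21,-91,-87 10,-87,-75
252 16,15,19 12,8,16 8,2,13 8,-11,1 530,-818,-1116 -6,-13,9 32,-84,-82 30,-92,-87 17,-85,-72 12,-89,-71
254 17,15,26 17,2,14 9,2,20 6,-6,14 0,-10,14 -4,-16,13 33,-85,-77 26,-86,-73 17,-84,-64 -28,-30,18
256 16,17,36 19,0,17 14,-5,17 8,-9,17 3,-14,16 -1,-19,15 33,-84,-70 27,-87,-67 -19,-31,18 -27,-32,24
258 20,13,36 16,5,33 21,-16,8 13,-16,14 7,-20,15 3,-26,13 -3,-29,15 -10,-31,19 -19,-30,26 -21,-40,19
260 25,5,32 20,0,32 19,-12,20 16,-20,15 11,-24,16 5,-28,17 -3,-28,24 -10,-30,26 -15,-36,25 -19,-43,22
```

View pics/s3.png

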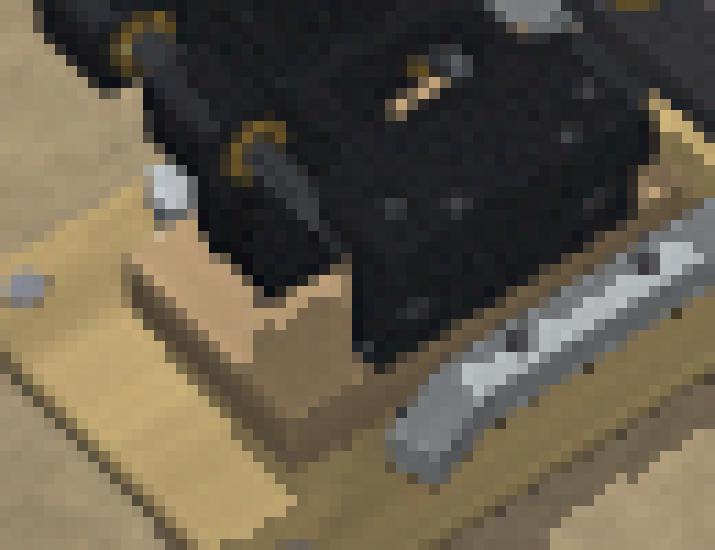

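The block has not moved. Wrist and scene depth both put the visible fingertips at only about 3 mm ahead of the reported TCP, above the block top, not the 25 mm stated. I'll back off and feel downward toward the bare base in small steps.

>>> servo_tool(
  deltas=[
    {"dx": 0.3,"dy": 0,"dz": 0,"ax": 0,"ay": 0,"az": 0,"hand": 0},
    {"dx": 0.66,"dy": 0,"dz": 0,"ax": 0,"ay": 0,"az": 0,"hand": 0},
    {"dx": 0.68,"dy": 0,"dz": 0,"ax": 0,"ay": 0,"az": 0,"hand": 0},
    {"dx": 0.68,"dy": 0,"dz": 0.08,"ax": 0,"ay": 0,"az": 0,"hand": 0},
    {"dx": 0.68,"dy": 0,"dz": 0.08,"ax": 0,"ay": 0,"az": 0,"hand": 0},
  ],
)

```text
clock: 4.42
tool_pos: [0.4624, 0.0607, 0.0375]
eef_rot: [0.132, 0.991, 0.0, 0.0]
contact_force: [-0.4, 0.1, -0.3]
opening: -0.001
```

Run:
```python
from h import *
from plant import r,eyes
show(r.get_state())
m=eyes.camera_model("scene");p,d=eyes.snapshot("scene"); st=r.get_state(); show(st)
cv2.imwrite("pics/s4.png",cv2.resize(p[215:290,235:325,::-1],None,fx=8,fy=8,interpolation=cv2.INTER_CUBIC))
t=st['tool_pos'];X=R.from_quat(st['eef_rot']).as_matrix()
for P in (t,t+X[:,2]*.025): print((proj(m,P)-[235,215])*8)
```

```text
t 4.42 pos [0.4624 0.0607 0.0375] jig [-0.0896  0.0007] xyaw 164.8 F [-0.4  0.1 -0.3] M [ 0.01 -0.01 -0.05] open -0.001 q [-0.2   0.88 -0.05  2.17  0.42  0.09  0.66]
t 4.47 pos [0.4623 0.0606 0.0375] jig [-0.0897  0.0006] xyaw 164.79 F [ 0.5 -0.3 -0.3] M [ 0.03  0.03 -0.01] open 0.004 q [-0.2   0.88 -0.05  2.17  0.42  0.09  0.66]
[244.91277272 333.85846456]
[251.03633405 387.94657244]
```

View pics/s4.png

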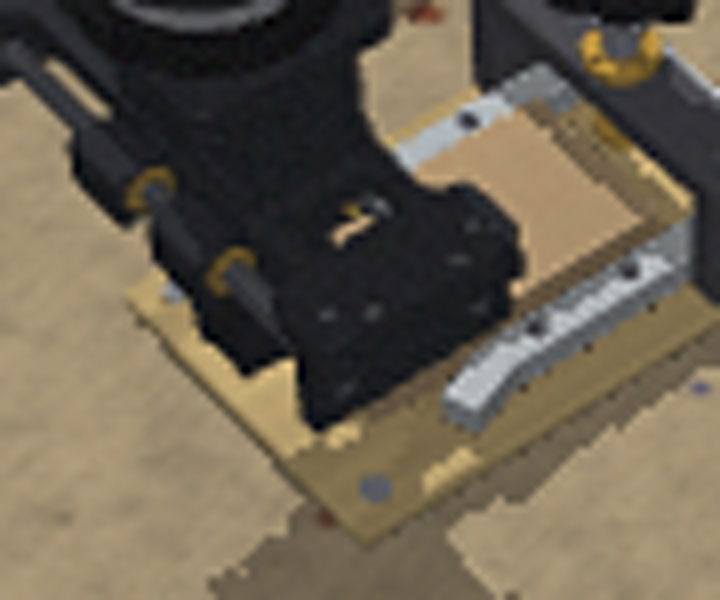

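Run:
```python
from h import *
from plant import r,eyes
st=r.get_state();t=st['tool_pos'];X=R.from_quat(st['eef_rot']).as_matrix()
for n in ("scene","wrist"):
    m=eyes.camera_model(n);p,d=eyes.snapshot(n)
    dark=(p.max(2)<45)
    v,u=np.nonzero(dark&(d>0))
    K=np.array([[m['fx'],0,m['cx']],[0,m['fy'],m['cy']],[0,0,1.]])
    q=cv2.undistortPoints(np.stack([u,v],1)[:,None].astype(float),K,np.array([m['k1'],0,0,0.]))[:,0]
    dd=d[v,u]; c=np.stack([q[:,0]*dd,-q[:,1]*dd,-dd],1); w=c@m['pose'][:3,:3].T+m['pose'][:3,3]
    l=(w-t)@X*1000
    for a,b in ((-45,-30),(-30,-18),(-18,-8),(-8,0),(0,8),(8,18),(18,30)):
        k=(l[:,1]>=a)&(l[:,1]<b)&(abs(l[:,0])<40)&(l[:,2]<40)&(l[:,2]>-120)
        if k.sum(): print(n,a,b,k.sum(),'z pct',np.round(np.percentile(l[k,2],[50,90,98,100]),1),'x',np.round(np.percentile(l[k,0],[0,5,95,100]),1))
```

```text
scene -45 -30 167 z pct [-105.9  -72.3  -66.5  -62. ] x [-22.6 -18.5  26.1  35.2]
scene -30 -18 73 z pct [-83.6 -63.4 -56.8 -34.5] x [-13.5  -7.6  34.   35.2]
scene -18 -8 85 z pct [-69.1  -6.9  -3.1  -2.2] x [-4.2 -0.6 33.1 34.1]
scene -8 0 18 z pct [-89.7  -6.4  -1.9   0.4] x [ 6.9  7.1 23.6 23.8]
scene 0 8 35 z pct [-83.9  -8.1  -3.4  -0.5] x [ 6.7  7.5 31.9 34. ]
scene 8 18 38 z pct [-84.1 -48.6   1.6   7.5] x [ 5.6  9.4 34.1 34.6]
scene 18 30 31 z pct [-84.6 -77.  -73.2 -72.9] x [18.1 19.3 33.9 34.2]
wrist -45 -30 1288 z pct [-83.6 -72.2 -67.8 -65.9] x [14.3 17.  33.6 34.5]
wrist -30 -18 7331 z pct [-84.2 -71.6 -67.5 -65.4] x [14.2 16.6 33.7 34.5]
wrist -18 -8 7552 z pct [-81.1 -26.9  -8.1   1.7] x [-7.4  8.2 33.7 34.9]
wrist -8 0 2016 z pct [-34.7  -6.9   1.6  28.2] x [-22.3   1.   25.8  27. ]
wrist 0 8 3549 z pct [-41.8 -12.1  -1.1   3.3] x [-8.1  1.2 33.4 34.6]
wrist 8 18 5888 z pct [-81.3 -28.5  -9.2   1.3] x [ 7.9  9.7 33.8 34.8]
wrist 18 30 6018 z pct [-83.3 -70.8 -67.3 -65.4] x [16.4 18.8 33.8 34.8]
```

Depth puts the gripper body at tool z ≈ −65 mm and the tips at about +1 mm. Both sit about 24 mm short of the stated geometry, so I'll treat the reported TCP as being at the fingertips. Joint 6 is also near its limit (0.09 against 0.04), so I'll tilt the tool 10°, tips toward the robot, to gain margin before going lower.

>>> servo_tool(
  deltas=[
    {"dx": 0,"dy": 0,"dz": 0,"ax": 0,"ay": 0.5,"az": 0,"hand": 0},
    {"dx": 0,"dy": 0,"dz": 0,"ax": 0,"ay": 1.1,"az": 0,"hand": 0},
    {"dx": 0,"dy": 0,"dz": 0,"ax": 0,"ay": 1.67,"az": 0,"hand": 0},
    {"dx": 0,"dy": 0,"dz": 0,"ax": 0,"ay": 1.67,"az": 0,"hand": 0},
  ],
)

```text
clock: 5.08
tool_pos: [0.4628, 0.0602, 0.0376]
eef_rot: [0.133, 0.987, 0.012, -0.086]
contact_force: [-0.5, 0.3, 0.3]
opening: 0.004
```

Run:
```python
from h import *
from plant import r,eyes
st=r.get_state(); show(st)
q=R.from_quat(st['eef_rot'])
P=np.array([*jig(-.089,-.0005),.019]); print(q.inv().apply(P-st['tool_pos'])/.06)
P=np.array([*jig(-.045,-.0005),.019]); print(q.inv().apply(P-st['tool_pos'])/.06)
```

```text
t 5.08 pos [0.4628 0.0602 0.0376] jig [-0.0891  0.0003] xyaw 164.67 F [-0.5  0.3  0.3] M [-0.08 -0.14  0.02] open 0.004 q [-0.    0.92 -0.29  2.01  0.37  0.41  0.75]
[-0.0542328  -0.01414849  0.30455011]
[-0.77657388 -0.01237173  0.17806696]
```

Joint 6 is now at 0.41. I'll descend in small steps, watching the force.

>>> servo_tool(
  deltas=[
    {"dx": -0.02,"dy": -0.01,"dz": 0.1,"ax": 0,"ay": 0,"az": 0,"hand": 0},
    {"dx": -0.04,"dy": -0.01,"dz": 0.2,"ax": 0,"ay": 0,"az": 0,"hand": 0},
    {"dx": -0.05,"dy": -0.01,"dz": 0.3,"ax": 0,"ay": 0,"az": 0,"hand": 0},
    {"dx": -0.05,"dy": -0.01,"dz": 0.31,"ax": 0,"ay": 0,"az": 0,"hand": 0},
  ],
)

```text
clock: 5.58
tool_pos: [0.4605, 0.0606, 0.0185]
eef_rot: [0.131, 0.987, 0.011, -0.087]
contact_force: [0.4, -0.5, -0.1]
opening: 0.007
```

Run:
```python
from h import *
from plant import r,eyes
st=r.get_state(); show(st)
q=R.from_quat(st['eef_rot'])
for x in (-.078,-.06,-.044,-.040):
    P=np.array([*jig(x,-.0005),st['tool_pos'][2]]); print(x,q.inv().apply(P-st['tool_pos'])/.06)
```

```text
t 5.58 pos [0.4605 0.0606 0.0185] jig [-0.0915  0.0001] xyaw 164.87 F [ 0.4 -0.5 -0.1] M [-0.05 -0.15  0.04] open 0.007 q [-0.02  0.95 -0.26  2.02  0.39  0.37  0.74]
-0.078 [-0.22070356 -0.01009198 -0.03920388]
-0.06 [-0.51607805 -0.0104893  -0.09168009]
-0.044 [-0.77863316 -0.01084247 -0.13832562]
-0.04 [-0.84427193 -0.01093076 -0.149987  ]
```

>>> servo_tool(
  deltas=[
    {"dx": -0.1,"dy": 0,"dz": -0.02,"ax": 0,"ay": 0,"az": 0,"hand": 0},
    {"dx": -0.2,"dy": -0.01,"dz": -0.04,"ax": 0,"ay": 0,"az": 0,"hand": 0},
    {"dx": -0.3,"dy": -0.01,"dz": -0.055,"ax": 0,"ay": 0,"az": 0,"hand": 0},
    {"dx": -0.4,"dy": -0.01,"dz": -0.07,"ax": 0,"ay": 0,"az": 0,"hand": 0},
    {"dx": -0.5,"dy": -0.01,"dz": -0.09,"ax": 0,"ay": 0,"az": 0,"hand": 0},
    {"dx": -0.6,"dy": -0.01,"dz": -0.105,"ax": 0,"ay": 0,"az": 0,"hand": 0},
    {"dx": -0.7,"dy": -0.01,"dz": -0.125,"ax": 0,"ay": 0,"az": 0,"hand": 0},
    {"dx": -0.75,"dy": -0.01,"dz": -0.13,"ax": 0,"ay": 0,"az": 0,"hand": 0},
    {"dx": -0.75,"dy": -0.01,"dz": -0.13,"ax": 0,"ay": 0,"az": 0,"hand": 0},
  ],
)

```text
clock: 6.7
tool_pos: [0.5056, 0.0477, 0.0187]
eef_rot: [0.132, 0.987, 0.012, -0.086]
contact_force: [-0.4, -0.1, 1.1]
opening: 0.007
```

Run:
```python
from h import *
from plant import r,eyes
w=eyes.camera_model("wrist");p,d=eyes.snapshot("wrist"); cv2.imwrite("pics/w5.png",p[:,:,::-1]); np.savez("pics/w5.npz",p=p,d=d,**w)
st=r.get_state(); show(st)
q=R.from_quat(st['eef_rot'])
for x in (-.044,-.040):
    P=np.array([*jig(x,-.0005),st['tool_pos'][2]]); print(x,q.inv().apply(P-st['tool_pos'])/.06)
```

```text
t 6.75 pos [0.5055 0.0477 0.0187] jig [-0.0446 -0.0005] xyaw 164.82 F [ 0.7 -1.  -0.4] M [-0.07 -0.17  0.  ] open 0.005 q [ 0.03  0.98 -0.3   1.89  0.38  0.49  0.8 ]
-0.044 [-0.00975591 -0.00047233 -0.00171421]
-0.04 [-0.07541688 -0.00048713 -0.01325027]
```

View pics/w5.png

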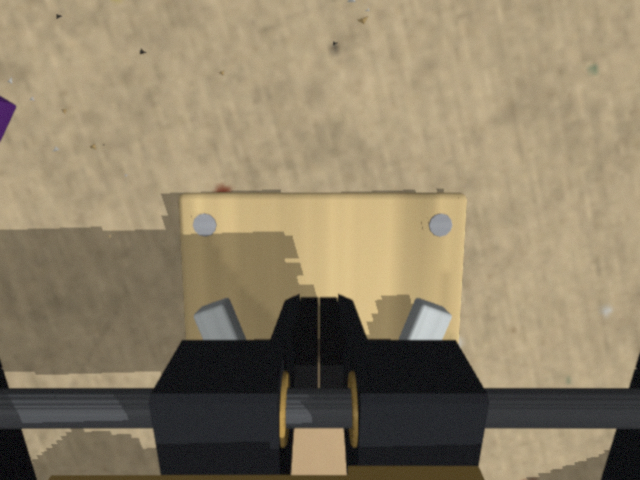

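The wrist view shows the base cleared. The block is being pushed and is hidden behind the fingers, with its top just visible at (318,450). I'll push the last few millimetres.

>>> servo_tool(
  deltas=[
    {"dx": -0.04,"dy": 0,"dz": -0.01,"ax": 0,"ay": 0,"az": 0,"hand": 0},
    {"dx": -0.08,"dy": 0,"dz": -0.015,"ax": 0,"ay": 0,"az": 0,"hand": 0},
    {"dx": -0.08,"dy": 0,"dz": -0.015,"ax": 0,"ay": 0,"az": 0,"hand": 0},
  ],
)

```text
clock: 7.12
tool_pos: [0.509, 0.0468, 0.0188]
eef_rot: [0.131, 0.987, 0.012, -0.087]
contact_force: [-2.8, 0.4, 1.2]
opening: 0.008
```

>>> servo_tool(
  deltas=[
    {"dx": -0.03,"dy": 0,"dz": -0.005,"ax": 0,"ay": 0,"az": 0,"hand": 0},
    {"dx": -0.03,"dy": 0,"dz": -0.005,"ax": 0,"ay": 0,"az": 0,"hand": 0},
  ],
)

```text
clock: 7.38
tool_pos: [0.5091, 0.0467, 0.0188]
eef_rot: [0.131, 0.987, 0.011, -0.089]
contact_force: [-5.1, 2.5, 2.6]
opening: 0.006
```

Run:
```python
from h import *
from plant import r,eyes
t=eyes.camera_model("top");p,d=eyes.snapshot("top"); cv2.imwrite("pics/t5.png",cv2.resize(p[200:310,240:350,::-1],(600,600),interpolation=cv2.INTER_CUBIC))
show(r.get_state())
```

```text
t 7.42 pos [0.5091 0.0467 0.0188] jig [-0.0409 -0.0005] xyaw 164.88 F [-5.7  2.4  2.8] M [0.48 0.98 0.01] open 0.004 q [ 0.04  0.98 -0.31  1.87  0.37  0.51  0.81]
```

View pics/t5.png

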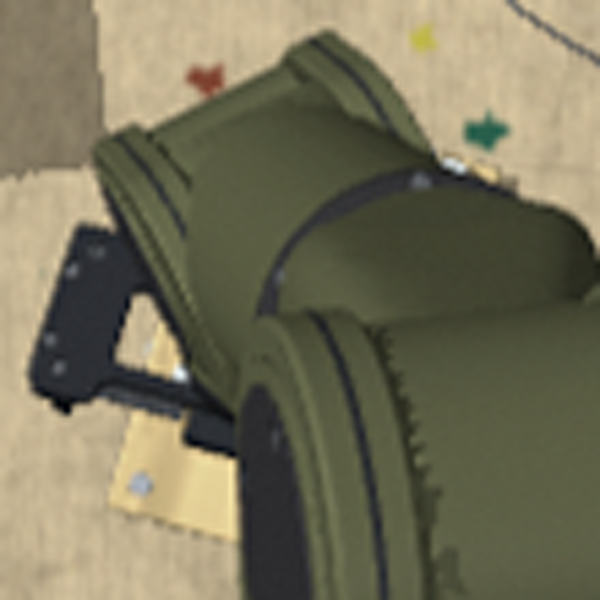

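It stalled at jig x −40.9 mm, against −40.5 predicted for home, with about 6 N. I'll press a little more firmly, then retreat and look.

>>> servo_tool(
  deltas=[
    {"dx": -0.05,"dy": 0,"dz": -0.01,"ax": 0,"ay": 0,"az": 0,"hand": 0},
    {"dx": -0.1,"dy": 0,"dz": -0.02,"ax": 0,"ay": 0,"az": 0,"hand": 0},
    {"dx": -0.1,"dy": 0,"dz": -0.02,"ax": 0,"ay": 0,"az": 0,"hand": 0},
    {"dx": -0.1,"dy": 0,"dz": -0.02,"ax": 0,"ay": 0,"az": 0,"hand": 0},
  ],
)

```text
clock: 7.92
tool_pos: [0.5093, 0.0466, 0.0189]
eef_rot: [0.13, 0.987, 0.011, -0.094]
contact_force: [-13.5, 5.4, 5.6]
opening: 0.002
```

>>> servo_tool(
  deltas=[
    {"dx": 0.3,"dy": 0,"dz": 0,"ax": 0,"ay": 0,"az": 0,"hand": 0},
    {"dx": 0.6,"dy": 0,"dz": -0.6,"ax": 0,"ay": 0,"az": 0,"hand": 0},
    {"dx": 0.6,"dy": 0,"dz": -1.5,"ax": 0,"ay": -0.5,"az": 0,"hand": 20},
    {"dx": 0.6,"dy": 0,"dz": -2.3,"ax": 0,"ay": -1.1,"az": 0,"hand": 50},
    {"dx": 0.6,"dy": 0,"dz": -3.1,"ax": 0,"ay": -1.67,"az": 0,"hand": 60},
    {"dx": 0.6,"dy": 0,"dz": -3.3,"ax": 0,"ay": -1.67,"az": 0,"hand": 60},
    {"dx": 0.6,"dy": 0,"dz": -3.3,"ax": 0,"ay": -1.67,"az": 0,"hand": 60},
  ],
)

```text
clock: 8.8
tool_pos: [0.5173, 0.0445, 0.2207]
eef_rot: [0.132, 0.991, 0.0, 0.001]
contact_force: [1.0, -0.5, -0.4]
opening: 0.545
```

Run:
```python
from h import *
from plant import r,eyes
eyes.snapshot("wrist")
show(r.get_state())
w=eyes.camera_model("wrist");p,d=eyes.snapshot("wrist"); show(r.get_state()); cv2.imwrite("pics/w6.png",p[:,:,::-1]); np.savez("pics/w6.npz",p=p,d=d,**w)
```

```text
t 8.85 pos [0.5165 0.0443 0.2196] jig [-0.0331 -0.0009] xyaw 164.79 F [-0.1 -0.3 -0.4] M [-0.08  0.03 -0.03] open 0.59 q [ 0.05  0.6  -0.36  1.9   0.32  0.7   0.81]
t 8.9 pos [0.516  0.0443 0.2189] jig [-0.0336 -0.0011] xyaw 164.8 F [-0.7  0.3  0.2] M [0.02 0.05 0.02] open 0.639 q [ 0.05  0.6  -0.36  1.9   0.32  0.7   0.81]
```

View pics/w6.png

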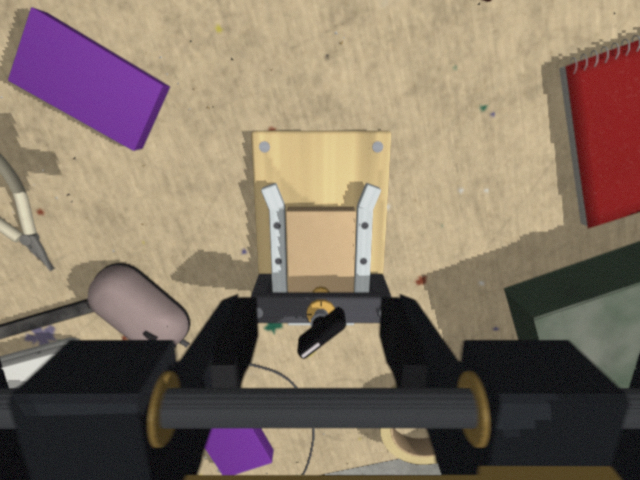

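The wrist view shows the block's near end at row 207 (columns 286–355), the base's near edge at row 131, the wing head at (322,333) and its white line at (307,350).

Run:
```python
from h import *
m=dict(np.load("pics/w6.npz")); p=m['p']
for nm,u,v,z in (("base",252,131,.008),("base",391,131,.008),("blk",286,209,.027),("blk",355,209,.027),("boltL",379,313,.065),("boltR",261,313,.065)): q=plane(m,u,v,z); print(nm,q,tojig(q))
cv2.imwrite("pics/w6c.png",cv2.resize(p[280:370,260:380,::-1],None,fx=6,fy=6,interpolation=cv2.INTER_CUBIC))
```

```text
base [0.4407917  0.00366487 0.008     ] [-0.09552427 -0.05997883]
base [0.47254437 0.12081351 0.008     ] [-0.09559753  0.06139675]
blk [0.51145671 0.01502265 0.027     ] [-0.03030926 -0.03049078]
blk [0.52735354 0.07370591 0.027     ] [-0.03035467  0.0303075 ]
boltL [0.61157921 0.07126101 0.065     ] [0.05156551 0.0500312 ]
boltR [ 0.58517412 -0.0262969   0.065     ] [ 0.05166279 -0.05103692]
```

View pics/w6c.png

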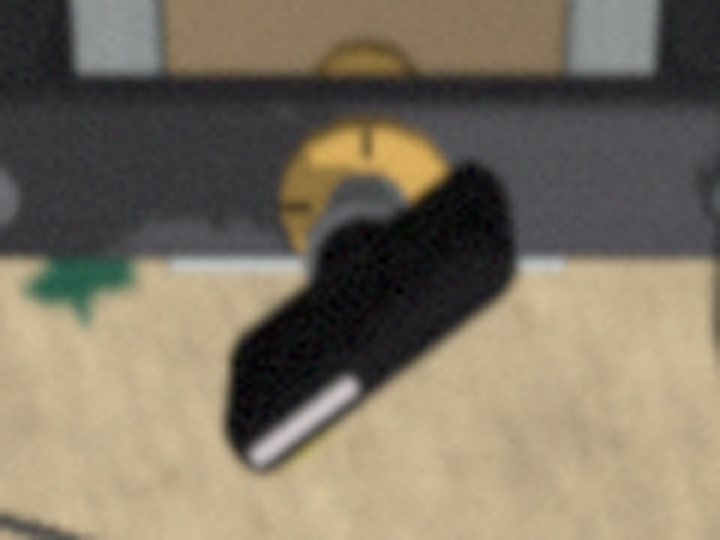

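Run:
```python
from h import *
m=dict(np.load("pics/w6.npz"))
f=lambda x,y:(260+x/6-.42,280+y/6-.42)
a=plane(m,*f(258,460),.108);b=plane(m,*f(355,383),.108);ang=np.degrees(np.arctan2(*(a-b)[:2][::-1]))
print(a,b,np.linalg.norm(a-b),ang,'wing x yaw',ang+180,'theta',np.radians(ang+180-YAW))
# top outline corners
for c in ((240,465),(270,472),(515,270)): print(plane(m,*f(*c),.108))
print('bush',plane(m,*f(365,200),.067), 'jig50',jig(.05,0))
t=np.array([*jig(.05,0)])
print(np.dot(a[:2]-t,(a-b)[:2]/np.linalg.norm(a-b)), np.dot(b[:2]-t,(a-b)[:2]/np.linalg.norm(a-b)), np.cross((a-b)[:2]/np.linalg.norm(a-b),a[:2]-t))
from plant import r
st=r.get_state(); show(st)
print(deltas(st,*jig(.05,0),.16,ang+180))
```

```text
[0.60736809 0.00615143 0.108     ] [0.59961639 0.02103286 0.108     ] 0.016779330596525838 -62.48508906056325 wing x yaw 117.51491093943676 theta 2.3163121623842122
[0.60748884 0.00373452 0.108     ]
[0.60949616 0.00713502 0.108     ]
[0.58914371 0.04432822 0.108     ]
bush [0.59730162 0.02313583 0.067     ] jig50 [0.59695082 0.02339054]
0.020101773076772706 0.0033224424802468645 0.001274862173250341
t 8.9 pos [0.516  0.0443 0.2189] jig [-0.0336 -0.0011] xyaw 164.8 F [-0.7  0.3  0.2] M [0.02 0.05 0.02] open 0.639 q [ 0.05  0.6  -0.36  1.9   0.32  0.7   0.81]
(array([-1.395,  0.019,  0.98 ]), array([-0.015, -0.015,  7.88 ]))<stdin>:10: DeprecationWarning: Arrays of 2-dimensional vectors are deprecated. Use arrays of 3-dimensional vectors instead. (deprecated in NumPy 2.0)
```

>>> servo_tool(
  deltas=[
    {"dx": -0.2,"dy": 0,"dz": 0,"ax": 0,"ay": 0,"az": 1.3,"hand": 40},
    {"dx": -0.5,"dy": 0,"dz": 0.1,"ax": 0,"ay": 0,"az": 2.7,"hand": 40},
    {"dx": -0.8,"dy": 0,"dz": 0.3,"ax": 0,"ay": 0,"az": 4.1,"hand": 40},
    {"dx": -1.1,"dy": 0.01,"dz": 0.5,"ax": 0,"ay": 0,"az": 5.5,"hand": 40},
    {"dx": -1.3,"dy": 0.02,"dz": 0.6,"ax": 0,"ay": 0,"az": 6.8,"hand": 40},
    {"dx": -1.39,"dy": 0.02,"dz": 0.7,"ax": 0,"ay": 0,"az": 7.8,"hand": 40},
    {"dx": -1.39,"dy": 0.02,"dz": 0.7,"ax": 0,"ay": 0,"az": 7.88,"hand": 40},
    {"dx": -1.39,"dy": 0.02,"dz": 0.7,"ax": 0,"ay": 0,"az": 7.88,"hand": 40},
  ],
)

```text
clock: 9.9
tool_pos: [0.5965, 0.0241, 0.1773]
eef_rot: [0.518, 0.856, -0.001, -0.001]
contact_force: [0.2, -0.8, -0.0]
opening: 0.456
```

Run:
```python
from h import *
from plant import r,eyes
eyes.snapshot("wrist")
w=eyes.camera_model("wrist");p,d=eyes.snapshot("wrist"); st=r.get_state(); show(st); cv2.imwrite("pics/w7.png",p[:,:,::-1]); np.savez("pics/w7.npz",p=p,d=d,**w)
print(deltas(st,*jig(.05,0),.087,117.3))
```

```text
t 10.0 pos [0.5968 0.0241 0.178 ] jig [0.0497 0.0007] xyaw 117.62 F [0.5 0.8 1. ] M [-0.04 -0.03  0.01] open 0.454 q [-0.05  0.73 -0.11  1.72  0.11  0.7   0.26]
(array([-0.012, -0.003,  1.516]), array([-0.006, -0.005,  0.053]))
```

View pics/w7.png

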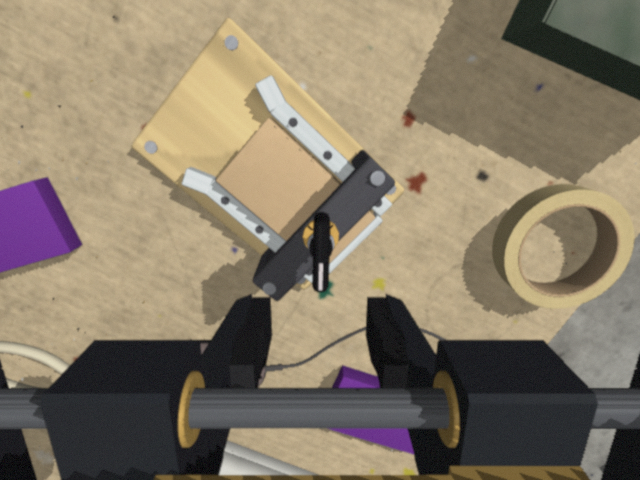

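The wrist view shows the bar centred at column 321 (rows 213–292) between the fingers, whose inner edges are at 271 and 367. It is lined up, so I'll descend.

>>> servo_tool(
  deltas=[
    {"dx": -0.01,"dy": 0,"dz": 0.4,"ax": 0,"ay": 0,"az": 0.05,"hand": 40},
    {"dx": -0.01,"dy": 0,"dz": 0.8,"ax": 0,"ay": 0,"az": 0.05,"hand": 40},
    {"dx": -0.01,"dy": 0,"dz": 1.1,"ax": 0,"ay": 0,"az": 0.05,"hand": 40},
    {"dx": -0.01,"dy": 0,"dz": 1.35,"ax": 0,"ay": 0,"az": 0.05,"hand": 40},
    {"dx": -0.01,"dy": 0,"dz": 1.5,"ax": 0,"ay": 0,"az": 0.05,"hand": 40},
    {"dx": -0.01,"dy": 0,"dz": 1.5,"ax": 0,"ay": 0,"az": 0.05,"hand": 40},
  ],
)

```text
clock: 10.75
tool_pos: [0.5972, 0.0236, 0.0878]
eef_rot: [0.521, 0.854, -0.0, -0.0]
contact_force: [-0.3, -0.3, 0.9]
opening: 0.453
```

Run:
```python
from h import *
from plant import r,eyes
w=eyes.camera_model("wrist");p,d=eyes.snapshot("wrist"); st=r.get_state(); show(st); cv2.imwrite("pics/w8.png",p[:,:,::-1])
s=eyes.camera_model("scene");p,d=eyes.snapshot("scene"); cv2.imwrite("pics/s8.png",cv2.resize(p[170:270,260:370,::-1],None,fx=6,fy=6,interpolation=cv2.INTER_CUBIC))
```

```text
t 10.8 pos [0.5977 0.0236 0.0883] jig [0.0506 0.0004] xyaw 117.25 F [ 0.  -0.3  0.2] M [-0.08 -0.04  0.03] open 0.457 q [-0.07  0.86 -0.09  1.77  0.13  0.52  0.24]
```

View pics/w8.png

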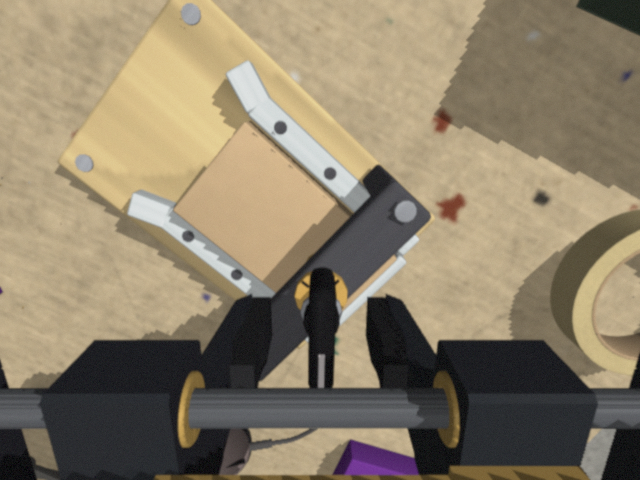

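View pics/s8.png

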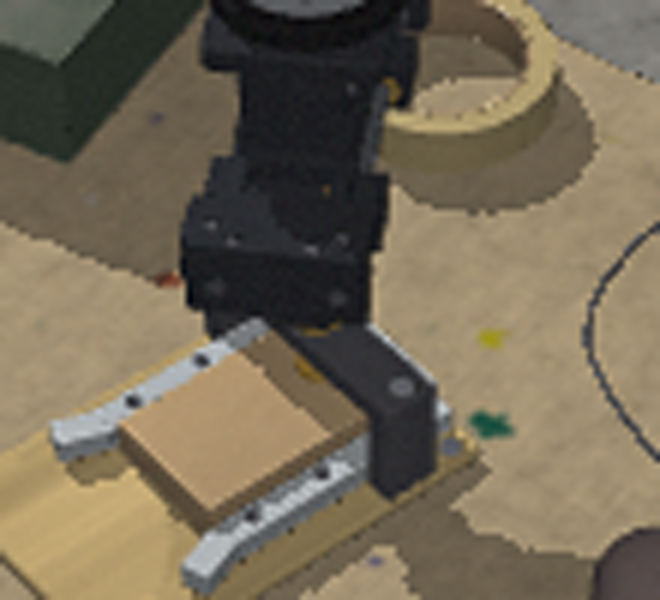

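The bar (column 321, rows 270–390) sits between the fingers. In the scene view the block's far end is under the bridge. I'll close the fingers.

>>> servo_tool(
  deltas=[
    {"dx": 0,"dy": 0,"dz": 0,"ax": 0,"ay": 0,"az": 0,"hand": 10},
    {"dx": 0,"dy": 0,"dz": 0,"ax": 0,"ay": 0,"az": 0,"hand": 5},
    {"dx": 0,"dy": 0,"dz": 0,"ax": 0,"ay": 0,"az": 0,"hand": 0},
    {"dx": 0,"dy": 0,"dz": 0,"ax": 0,"ay": 0,"az": 0,"hand": 0},
    {"dx": 0,"dy": 0,"dz": 0,"ax": 0,"ay": 0,"az": 0,"hand": 0},
    {"dx": 0,"dy": 0,"dz": 0,"ax": 0,"ay": 0,"az": 0,"hand": 0},
  ],
  newtons=25,
)

```text
clock: 11.6
tool_pos: [0.5983, 0.0239, 0.0885]
eef_rot: [0.521, 0.854, 0.001, 0.001]
contact_force: [2.4, 1.4, 1.1]
opening: 0.111
```

Run:
```python
from h import *
from plant import r,eyes
show(r.get_state())
```

```text
t 11.6 pos [0.5983 0.0239 0.0885] jig [0.0511 0.0008] xyaw 117.26 F [2.4 1.4 1.1] M [ 0.19 -0.42 -0.08] open 0.111 q [-0.07  0.86 -0.09  1.77  0.13  0.52  0.24]
```

Opening is 9.8 mm, which matches the 10 mm bar, so it is gripped. I'll turn clockwise.

>>> servo_tool(
  deltas=[
    {"dx": 0,"dy": 0,"dz": 0,"ax": 0,"ay": 0,"az": 0.5,"hand": 0},
    {"dx": 0,"dy": 0,"dz": 0,"ax": 0,"ay": 0,"az": 1.4,"hand": 0},
    {"dx": 0,"dy": 0,"dz": 0,"ax": 0,"ay": 0,"az": 2.4,"hand": 0},
    {"dx": 0,"dy": 0,"dz": 0,"ax": 0,"ay": 0,"az": 3.4,"hand": 0},
    {"dx": 0,"dy": 0,"dz": 0,"ax": 0,"ay": 0,"az": 4.4,"hand": 0},
    {"dx": 0,"dy": 0,"dz": 0,"ax": 0,"ay": 0,"az": 5.4,"hand": 0},
    {"dx": 0,"dy": 0,"dz": 0,"ax": 0,"ay": 0,"az": 6.4,"hand": 0},
    {"dx": 0,"dy": 0,"dz": 0,"ax": 0,"ay": 0,"az": 7.4,"hand": 0},
    {"dx": 0,"dy": 0,"dz": 0,"ax": 0,"ay": 0,"az": 8.4,"hand": 0},
    {"dx": 0,"dy": 0,"dz": 0,"ax": 0,"ay": 0,"az": 9.0,"hand": 0},
  ],
)

```text
clock: 12.85
tool_pos: [0.598, 0.0239, 0.0885]
eef_rot: [0.853, 0.523, 0.001, 0.0]
contact_force: [2.9, 2.1, 1.2]
opening: 0.112
```

Run:
```python
from h import *
from plant import r,eyes
w=eyes.camera_model("wrist");p,d=eyes.snapshot("wrist"); st=r.get_state(); show(st); cv2.imwrite("pics/w9.png",p[:,:,::-1])
```

```text
t 12.9 pos [0.598  0.0238 0.0885] jig [0.0509 0.0007] xyaw 62.94 F [2.7 1.5 2.1] M [ 0.3  -0.39 -0.04] open 0.113 q [-0.2   0.87  0.15  1.77 -0.23  0.51 -0.37]
```

View pics/w9.png

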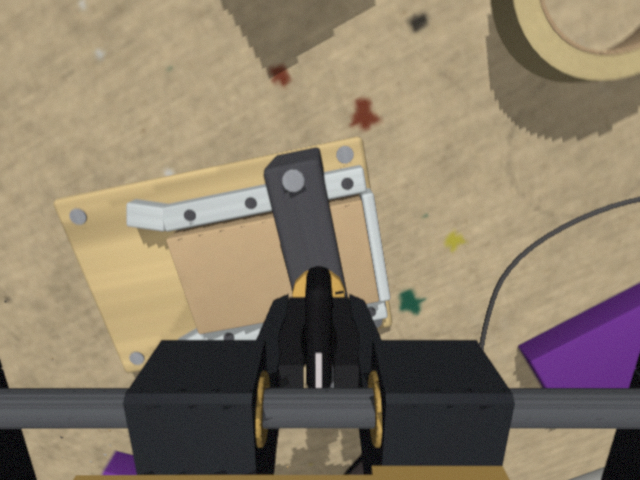

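The bar turns with the jaws (white line at (318,370)) and the block's far end lies at the stop, around column 365. I'll continue.

>>> servo_tool(
  deltas=[
    {"dx": 0,"dy": 0,"dz": 0,"ax": 0,"ay": 0,"az": 0.6,"hand": 0},
    {"dx": 0,"dy": 0,"dz": 0,"ax": 0,"ay": 0,"az": 1.6,"hand": 0},
    {"dx": 0,"dy": 0,"dz": 0,"ax": 0,"ay": 0,"az": 2.6,"hand": 0},
    {"dx": 0,"dy": 0,"dz": 0,"ax": 0,"ay": 0,"az": 3.6,"hand": 0},
    {"dx": 0,"dy": 0,"dz": 0,"ax": 0,"ay": 0,"az": 4.6,"hand": 0},
    {"dx": 0,"dy": 0,"dz": 0,"ax": 0,"ay": 0,"az": 5.6,"hand": 0},
    {"dx": 0,"dy": 0,"dz": 0,"ax": 0,"ay": 0,"az": 6.6,"hand": 0},
    {"dx": 0,"dy": 0,"dz": 0,"ax": 0,"ay": 0,"az": 7.6,"hand": 0},
    {"dx": 0,"dy": 0,"dz": 0,"ax": 0,"ay": 0,"az": 8.6,"hand": 0},
    {"dx": 0,"dy": 0,"dz": 0,"ax": 0,"ay": 0,"az": 9.0,"hand": 0},
  ],
)

```text
clock: 14.15
tool_pos: [0.5978, 0.0241, 0.0885]
eef_rot: [0.997, 0.08, 0.0, -0.0]
contact_force: [1.5, 1.8, 2.3]
opening: 0.111
```

Run:
```python
from h import *
from plant import r,eyes
st=r.get_state(); show(st)
```

```text
t 14.15 pos [0.5978 0.0241 0.0885] jig [0.0506 0.0009] xyaw 9.18 F [1.5 1.8 2.3] M [ 0.39 -0.27  0.05] open 0.111 q [-0.33  0.91  0.38  1.78 -0.58  0.57 -0.99]
```

>>> servo_tool(
  deltas=[
    {"dx": 0,"dy": 0,"dz": 0,"ax": 0,"ay": 0,"az": 0.8,"hand": 0},
    {"dx": 0,"dy": 0,"dz": 0,"ax": 0,"ay": 0,"az": 1.7,"hand": 0},
    {"dx": 0,"dy": 0,"dz": 0,"ax": 0,"ay": 0,"az": 2.6,"hand": 0},
    {"dx": 0,"dy": 0,"dz": 0,"ax": 0,"ay": 0,"az": 3.3,"hand": 0},
    {"dx": 0,"dy": 0,"dz": 0,"ax": 0,"ay": 0,"az": 3.6,"hand": 0},
    {"dx": 0,"dy": 0,"dz": 0,"ax": 0,"ay": 0,"az": 3.6,"hand": 0},
  ],
)

```text
clock: 14.9
tool_pos: [0.5978, 0.0242, 0.0885]
eef_rot: [0.994, -0.107, 0.0, -0.001]
contact_force: [2.1, 3.8, 4.8]
opening: 0.112
```

Run:
```python
from h import *
from plant import r,eyes
st=r.get_state(); show(st)
```

```text
t 14.9 pos [0.5978 0.0242 0.0885] jig [0.0506 0.001 ] xyaw -12.29 F [2.1 3.8 4.8] M [ 0.72 -0.28 -0.02] open 0.112 q [-0.38  0.93  0.48  1.78 -0.71  0.61 -1.25]
```

>>> servo_tool(
  deltas=[
    {"dx": 0,"dy": 0,"dz": 0,"ax": 0,"ay": 0,"az": 0.25,"hand": 0},
    {"dx": 0,"dy": 0,"dz": 0,"ax": 0,"ay": 0,"az": 0.5,"hand": 0},
    {"dx": 0,"dy": 0,"dz": 0,"ax": 0,"ay": 0,"az": 0.5,"hand": 0},
  ],
)

```text
clock: 15.28
tool_pos: [0.5978, 0.0242, 0.0885]
eef_rot: [0.991, -0.134, 0.0, -0.001]
contact_force: [1.7, 4.5, 4.8]
opening: 0.113
```

Run:
```python
from h import *
from plant import r,eyes
w=eyes.camera_model("wrist");p,d=eyes.snapshot("wrist");cv2.imwrite("pics/w10.png",p[:,:,::-1]); np.savez("pics/w10.npz",p=p,d=d,**w)
st=r.get_state(); show(st)
```

```text
t 15.32 pos [0.5978 0.0242 0.0884] jig [0.0506 0.001 ] xyaw -15.35 F [1.8 2.6 4.8] M [ 0.91 -0.38  0.06] open 0.112 q [-0.39  0.93  0.49  1.78 -0.72  0.62 -1.29]
```

View pics/w10.png

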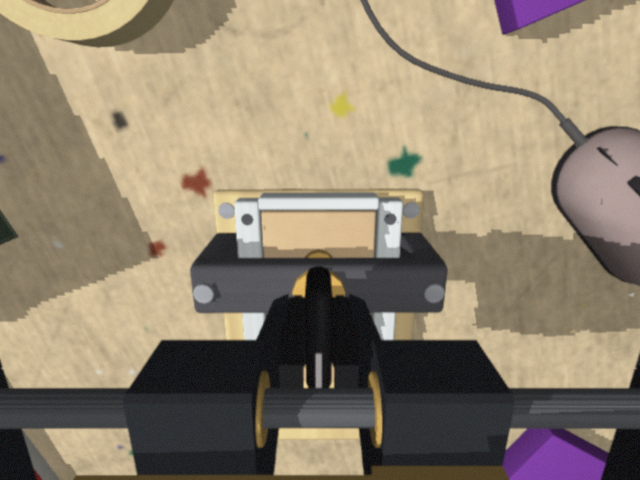

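The wrist view shows the jig square to the jaws, the block tight against the stop (rows 210–258) and the brass foot at (318,255). There is no stop torque yet, so I'll creep on.

>>> servo_tool(
  deltas=[
    {"dx": 0,"dy": 0,"dz": 0,"ax": 0,"ay": 0,"az": 0.2,"hand": 0},
    {"dx": 0,"dy": 0,"dz": 0,"ax": 0,"ay": 0,"az": 0.4,"hand": 0},
    {"dx": 0,"dy": 0,"dz": 0,"ax": 0,"ay": 0,"az": 0.4,"hand": 0},
  ],
)

```text
clock: 15.7
tool_pos: [0.5978, 0.0242, 0.0885]
eef_rot: [0.988, -0.154, 0.0, -0.0]
contact_force: [1.5, 3.6, 5.2]
opening: 0.113
```

Run:
```python
from h import *
from plant import r,eyes
st=r.get_state(); show(st)
```

```text
t 15.7 pos [0.5978 0.0242 0.0885] jig [0.0506 0.001 ] xyaw -17.67 F [1.5 3.6 5.2] M [ 0.87 -0.34  0.49] open 0.113 q [-0.39  0.93  0.51  1.78 -0.74  0.62 -1.32]
```

>>> servo_tool(
  deltas=[
    {"dx": 0,"dy": 0,"dz": 0,"ax": 0,"ay": 0,"az": 0.2,"hand": 0},
    {"dx": 0,"dy": 0,"dz": 0,"ax": 0,"ay": 0,"az": 0.4,"hand": 0},
    {"dx": 0,"dy": 0,"dz": 0,"ax": 0,"ay": 0,"az": 0.4,"hand": 0},
  ],
)

```text
clock: 16.08
tool_pos: [0.5976, 0.0242, 0.0885]
eef_rot: [0.985, -0.174, -0.0, -0.0]
contact_force: [1.2, 3.6, 5.6]
opening: 0.12
```

Run:
```python
from h import *
from plant import r,eyes
st=r.get_state(); show(st)
```

```text
t 16.07 pos [0.5976 0.0242 0.0885] jig [0.0504 0.001 ] xyaw -20.05 F [1.2 3.6 5.6] M [ 0.8  -0.29  0.55] open 0.12 q [-0.4   0.94  0.52  1.78 -0.75  0.63 -1.35]
```

Moment jumped to about 0.5 N m at yaw ≈ −16…−18°, which is the hard stop and agrees with the jig yaw of −15.2°. The screw is seated. I'll back off to tool yaw ≈ 74.6°.

>>> servo_tool(
  deltas=[
    {"dx": 0,"dy": 0,"dz": 0,"ax": 0,"ay": 0,"az": -0.5,"hand": 0},
    {"dx": 0,"dy": 0,"dz": 0,"ax": 0,"ay": 0,"az": -1.4,"hand": 0},
    {"dx": 0,"dy": 0,"dz": 0,"ax": 0,"ay": 0,"az": -2.4,"hand": 0},
    {"dx": 0,"dy": 0,"dz": 0,"ax": 0,"ay": 0,"az": -3.4,"hand": 0},
    {"dx": 0,"dy": 0,"dz": 0,"ax": 0,"ay": 0,"az": -4.4,"hand": 0},
    {"dx": 0,"dy": 0,"dz": 0,"ax": 0,"ay": 0,"az": -5.4,"hand": 0},
    {"dx": 0,"dy": 0,"dz": 0,"ax": 0,"ay": 0,"az": -6.4,"hand": 0},
    {"dx": 0,"dy": 0,"dz": 0,"ax": 0,"ay": 0,"az": -7.4,"hand": 0},
    {"dx": 0,"dy": 0,"dz": 0,"ax": 0,"ay": 0,"az": -8.4,"hand": 0},
    {"dx": 0,"dy": 0,"dz": 0,"ax": 0,"ay": 0,"az": -9.0,"hand": 0},
  ],
)

```text
clock: 17.32
tool_pos: [0.5977, 0.0238, 0.0885]
eef_rot: [0.956, 0.292, 0.0, -0.0]
contact_force: [2.9, 3.6, 5.6]
opening: 0.111
```

Run:
```python
from h import *
from plant import r,eyes
st=r.get_state(); show(st)
```

```text
t 17.32 pos [0.5977 0.0238 0.0885] jig [0.0506 0.0006] xyaw 33.95 F [2.9 3.6 5.6] M [ 0.73 -0.22 -0.09] open 0.111 q [-0.27  0.89  0.27  1.78 -0.43  0.53 -0.7 ]
```

>>> servo_tool(
  deltas=[
    {"dx": 0,"dy": 0,"dz": 0,"ax": 0,"ay": 0,"az": -0.8,"hand": 0},
    {"dx": 0,"dy": 0,"dz": 0,"ax": 0,"ay": 0,"az": -1.8,"hand": 0},
    {"dx": 0,"dy": 0,"dz": 0,"ax": 0,"ay": 0,"az": -2.8,"hand": 0},
    {"dx": 0,"dy": 0,"dz": 0,"ax": 0,"ay": 0,"az": -3.8,"hand": 0},
    {"dx": 0,"dy": 0,"dz": 0,"ax": 0,"ay": 0,"az": -4.8,"hand": 0},
    {"dx": 0,"dy": 0,"dz": 0,"ax": 0,"ay": 0,"az": -5.8,"hand": 0},
    {"dx": 0,"dy": 0,"dz": 0,"ax": 0,"ay": 0,"az": -6.5,"hand": 0},
    {"dx": 0,"dy": 0,"dz": 0,"ax": 0,"ay": 0,"az": -6.78,"hand": 0},
    {"dx": 0,"dy": 0,"dz": 0,"ax": 0,"ay": 0,"az": -6.78,"hand": 0},
    {"dx": 0,"dy": 0,"dz": 0,"ax": 0,"ay": 0,"az": -6.78,"hand": 0},
  ],
)

```text
clock: 18.58
tool_pos: [0.598, 0.0237, 0.0885]
eef_rot: [0.796, 0.605, 0.001, 0.0]
contact_force: [2.3, 2.8, 5.4]
opening: 0.11
```

Run:
```python
from h import *
from plant import r,eyes
w=eyes.camera_model("wrist");p,d=eyes.snapshot("wrist");cv2.imwrite("pics/w11.png",p[:,:,::-1]); np.savez("pics/w11.npz",p=p,d=d,**w)
cv2.imwrite("pics/w11c.png",cv2.resize(p[250:400,240:400,::-1],None,fx=4,fy=4,interpolation=cv2.INTER_CUBIC))
st=r.get_state(); show(st)
```

```text
t 18.62 pos [0.598  0.0237 0.0885] jig [0.0509 0.0005] xyaw 74.52 F [1.9 3.1 7.1] M [ 0.59 -0.34 -0.  ] open 0.112 q [-0.17  0.87  0.1   1.77 -0.16  0.51 -0.24]
```

View pics/w11.png

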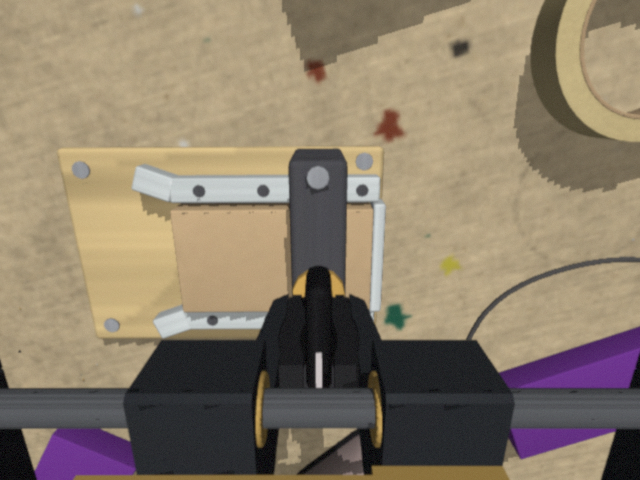

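View pics/w11c.png

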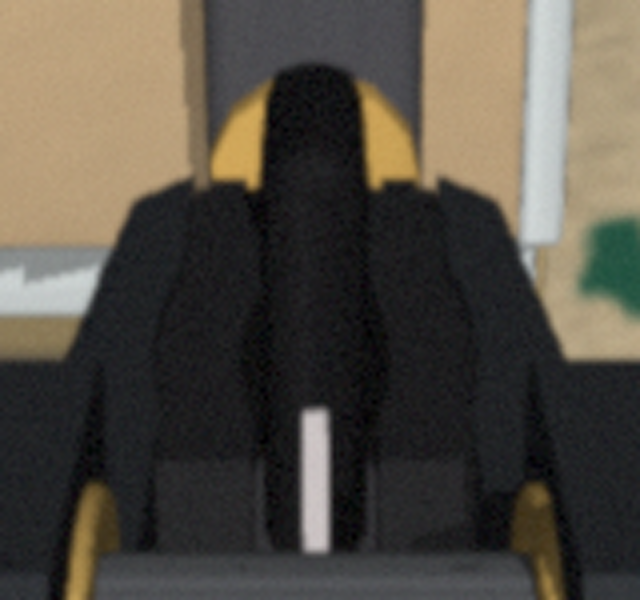

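Run:
```python
from h import *
m=dict(np.load("pics/w11.npz"))
for u,v,z in ((172.5,208,.027),(180,311,.027),(372,215,.027),(384,205,.024)): print(tojig(plane(m,u,v,z)))
from plant import r,eyes
for i in range(2): eyes.snapshot("top")
st=r.get_state(); show(st); print('theta est',np.radians(74.5+15.3), st['qd'].round(3))
p,d=eyes.snapshot("scene"); cv2.imwrite("pics/s12.png",p[:,:,::-1])
```

```text
[-0.02611551  0.03211548]
[-0.02939977 -0.0299789 ]
[0.08090225 0.02773603]
[0.08762065 0.0325014 ]
t 18.73 pos [0.598  0.0237 0.0885] jig [0.0509 0.0006] xyaw 74.52 F [2.7 3.  5.8] M [ 0.63 -0.28 -0.04] open 0.112 q [-0.17  0.87  0.1   1.77 -0.16  0.51 -0.24]
theta est 1.567305668290908 [ 0.    -0.001  0.002 -0.002 -0.001 -0.001 -0.001]
```

View pics/s12.png

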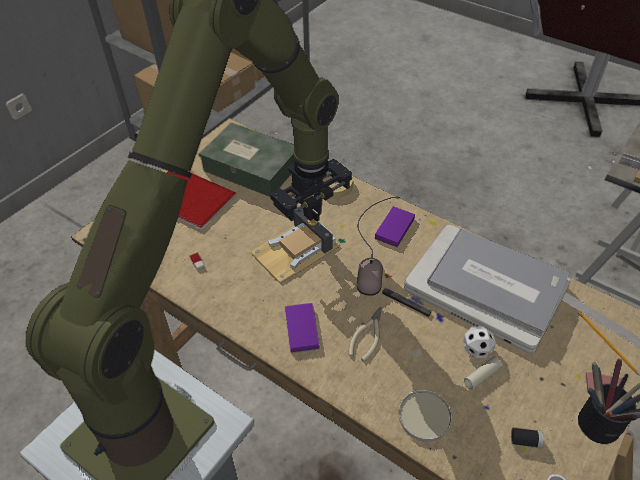

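The bar is parallel to the bridge, a quarter turn back (estimated 1.57 rad). The block is home (near end ≈ −28 mm, far end ≈ +81 mm), the grip is holding and the arm is still. Eraser (197,261), pliers (368,335) and tape look unmoved. I'm handing in.

Run:
```python
from plant import r
print(r.finish_job())
```

```text
the job is handed in; nothing more can be done
None
```

I pushed the block home, turned the thumbscrew clockwise to its stop, backed it off a quarter turn, and handed the job in still gripping the wings. No verdict was reported.

**Last checks:**
- **Block:** it stalled against the end stop under about 15 N. Pictures put its near end at about −26 to −30 mm in jig x and its far end at about +81 mm, so it is home within measuring error.
- **Seating:** the moment rose to about 0.5 N m at a tool yaw of about −17°, just past the jig's own −15°. I took this as the stop. I had no direct reading of the foot's force on the block.
- **Back-off:** tool yaw was 74.5°, which gives a screw angle of about 1.57 rad. The bar showed parallel to the bridge.
- **Grip:** I commanded 25 N, and the opening was 9.8 mm on the 10 mm bar.
- **Eraser and pliers:** both look unmoved.
- **Tape:** the arm partly hid it in the last wide view. What showed of it looked in place, and nothing came near it.

**What disagreed:**
- **Fingertips:** they stood about at the reported TCP, not 25 mm ahead of it as stated. My first push passed over the block without touching it, so I pushed again with the tool lower and tilted 10°.
- **Calibration:** camera measurements differed by about 1 to 2 mm, and up to 4 mm in the last oblique view.

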